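Put the bench tools back in their covered tray

ROBOT

A 6-joint arm with a two-finger parallel gripper is mounted at the origin on the work surface. World frame = base frame: x ahead of the robot, y to its left, z up, the work surface at z = 0. Lengths are in m, angles in rad, forces in N, time in s.
With the tool pointing down it reaches from about 0.375 to 0.9 m from the base axis. Payload 3.1 kg.
Tool frame: the origin (TCP) lies at the very end of the fingers, on their centre line; the grasp point (between the pads) lies 19 mm behind it; z points along the fingers, y is the line along which they close (so a half turn about z gives the same grasp; the last joint's range is limited). The gripper opens to 85 mm and grips with 20 to 120 N. Pads are 22 mm wide; open, the fingers measure 114 mm over their backs; the gripper's body (76 mm by 85 mm) begins 54 mm behind the grasp point. The pads swing forward as they close: fully open they stand 13 mm farther back than shut.
Start: joints at [0.99, 0.527, 1.433, -0, 1.181, -0.178], TCP at [0.245, 0.575, 0.198] pointing down, gripper open.
Joint ranges: [-3.08, 3.08], [-0.75, 2.2], [0.22, 2.44], [-1.43, 4.57], [0, 2.65], [-2.85, 2.85]. Speed limits (rad/s): [2.79, 2.79, 3.14, 3.14, 3.14, 3.14].

INTERFACE

Orientations are given as a unit quaternion [x, y, z, w].
In Python, from station import telemetry, snapshot, ticket gives the robot as it stands.
- The arm moves only by the tool move_arm, never from a script. Its argument "commands" is text: rows parted by semicolons, each of 7 numbers parted by spaces: the shift along the tool's x, y, z in mm, then the turn, a rotation vector about the tool's x, y, z in degrees, then the opening, from -1 (shut) to 1 (fully open). A call has exactly 5 rows; each row is the pose to reach, as a shift and turn from the pose commanded when the call began, along the tool's axes at that moment; what a row does not reach only later rows make up. A row lasts 1/8 s, in which the tool goes at most 62.5 mm and 10.7 degrees, less where a joint would pass 70% of its speed; a pose out of reach is approached as far as the arm can. A call with a gripper value outside its range is refused whole. The fingers move at their own pace and stop on an object; "grip_force" is the grip in N (left out, the last holds). Time passes only in rows, so rows that repeat a pose let the fingers close, or fill a call up. It gives the time, the measured TCP pose, the force, the opening and the grip force at its end, in the units of the state.
- telemetry.sense(): the state, without advancing time (a new reading comes with each control period).
- snapshot(name): name is "scene" or "top" or "wrist"; returns a dict with "image" (420x560x3 uint8, red, green, blue), "fx", "fy", "cx", "cy" (pixels), "pose" (4x4, takes a point from camera to world coordinates). Camera axes: x right, y down, z forward; pixel columns grow to the right and rows downward; lengths in m; the calibration is good to about 2 mm. A picture is of the moment at which its call begins. There is no depth.
- ticket.sign_off(): hands the job in; it is judged then, once.
The state is a dict: "t": time; "q": joint angles; "qd": joint speeds; "tau": joint torques, N m; "tcp_pos": TCP position; "tool_rot": TCP orientation; "force": force on the tool from outside, world axes, zero at the start; "ft_torque": the same for the moment, N m; "finger_gap": opening from 0.0 (shut) to 1.0 (fully open); "gripper_force": force on a finger pad.
Only numpy, scipy, OpenCV 4.12 (cv2) and the standard library are available. Lean on these libraries where they do the work, as an engineer would, in place of code of your own. Each camera call takes 0.05 s, during which the arm holds its last target. There are 200 camera calls.

TASK

Put the hand tools away: lift the blue cover off the tool tray by its knob and set it down, right way up, in the middle of the black sheet. Lay every tool that lies on the mat flat in the compartment marked in the colour of its handle, with the handle at the marked end, and when all are in, put the cover back over the tray so that it sits fully down all round. Leave the other things on the bench where they are.

Things in the scene. Friction and masses are not known exactly. Their poses are not given: they have to be found in the camera images.
- tray: fixed grey tray, base 186 x 286 x 5 mm; origin at the centre of its underside, x along its five compartments, y across. Outer walls enclose 154 x 254 mm; walls and dividers 4 mm thick, only 9 mm above the inner floor (tops 14 mm above the origin). Compartments 146 (x) x 46 mm (y) inside, pitch 50 mm. The cover's rim rests on the base plate's margin outside the walls.
- cover: loose blue cover, 0.35 kg, upside-down box 174 (x) x 274 (y) x 44 mm high, walls 3 mm. Goes round the tray's walls with 7 mm play; origin (centre of lower rim, z up) then 5 mm above the tray's, x, y along the tray's (half turn also fits). Knob in mid top: black bar 60 mm long (y), 20 mm wide (x), 58 to 78 mm above the origin, on a stem 12 mm wide, 40 mm long.
- sheet: thin black rubber sheet, 210 x 300 mm (1.3 mm high, look only: things on it rest at bench height), lying fixed on the bench; origin at its centre, bench height. The cover is set aside here.
- screwdriver: screwdriver with a yellow handle and round steel shaft; 130 mm long, 70 g, may be absent. Origin on its long axis at mid length, 12 mm up; x points from handle to working end, z up at the start. It lies on its yellow handle: 75 mm long (x -65 to +10 mm), 20 mm wide (y), 24 mm high, balance 16 to 26 mm behind the origin. The head (x 10 to 65 mm) is thinner.
- screwdriver_tip (a point): point on the long axis of the screwdriver 60 mm ahead of its origin, near the working end
- brush: flat cleaning brush with a blue handle, brass ferrule (24 mm wide) and brown head; 130 mm long, 70 g, may be absent. Origin on its long axis at mid length, 12 mm up; x points from handle to working end, z up at the start. It lies on its blue handle: 75 mm long (x -65 to +10 mm), 20 mm wide (y), 24 mm high, balance 16 to 26 mm behind the origin. The head (x 10 to 65 mm) is thinner.
- brush_tip (a point): point on the long axis of the brush 60 mm ahead of its origin, near the working end
- spatula: spatula with a green handle and thin steel blade, 26 mm wide; 130 mm long, 70 g, may be absent. Origin on its long axis at mid length, 12 mm up; x points from handle to working end, z up at the start. It lies on its green handle: 75 mm long (x -65 to +10 mm), 20 mm wide (y), 24 mm high, balance 16 to 26 mm behind the origin. The head (x 10 to 65 mm) is thinner.
- spatula_tip (a point): point on the long axis of the spatula 60 mm ahead of its origin, near the working end
- nut_driver: nut driver with a black handle, steel shaft and round 16 mm aluminium socket; 130 mm long, 70 g, may be absent. Origin on its long axis at mid length, 12 mm up; x points from handle to working end, z up at the start. It lies on its black handle: 75 mm long (x -65 to +10 mm), 20 mm wide (y), 24 mm high, balance 16 to 26 mm behind the origin. The head (x 10 to 65 mm) is thinner.
- nut_driver_tip (a point): point on the long axis of the nut driver 60 mm ahead of its origin, near the working end
- scraper: scraper with a white handle, dark shank and thin steel blade, 24 mm wide; 130 mm long, 70 g, may be absent. Origin on its long axis at mid length, 12 mm up; x points from handle to working end, z up at the start. It lies on its white handle: 75 mm long (x -65 to +10 mm), 20 mm wide (y), 24 mm high, balance 16 to 26 mm behind the origin. The head (x 10 to 65 mm) is thinner.
- scraper_tip (a point): point on the long axis of the scraper 60 mm ahead of its origin, near the working end
- slot_yellow: yellow marking (flat, look only) of one tray compartment: half its floor and the top of the end wall there. Origin at the compartment's centre on its inner floor (5 mm above the bench); x along it, away from the yellow half: the yellow handle belongs at the -x half. Colours change places between starts; the marked end differs between compartments.
- slot_blue: blue marking (flat, look only) of one tray compartment: half its floor and the top of the end wall there. Origin at the compartment's centre on its inner floor (5 mm above the bench); x along it, away from the blue half: the blue handle belongs at the -x half. Colours change places between starts; the marked end differs between compartments.
- slot_green: green marking (flat, look only) of one tray compartment: half its floor and the top of the end wall there. Origin at the compartment's centre on its inner floor (5 mm above the bench); x along it, away from the green half: the green handle belongs at the -x half. Colours change places between starts; the marked end differs between compartments.
- slot_black: black marking (flat, look only) of one tray compartment: half its floor and the top of the end wall there. Origin at the compartment's centre on its inner floor (5 mm above the bench); x along it, away from the black half: the black handle belongs at the -x half. Colours change places between starts; the marked end differs between compartments.
- slot_white: white marking (flat, look only) of one tray compartment: half its floor and the top of the end wall there. Origin at the compartment's centre on its inner floor (5 mm above the bench); x along it, away from the white half: the white handle belongs at the -x half. Colours change places between starts; the marked end differs between compartments.
- meter: yellow multimeter lying on its back, 190 x 92 x 40 mm; bystander, origin at the centre of its underside
- transmitter: blue round instrument housing, 84 mm across, 77 mm high; bystander, origin at the centre of its underside
- transformer: small dark transformer, 60 x 60 x 50 mm; bystander, origin at the centre of its underside
- board: round green circuit board, 90 mm across, about 20 mm high; bystander, origin at the centre of its underside
- spool: copper wire spool, 64 mm across, 40 mm high; bystander, origin at the centre of its underside
- parts_box: open white box of screws, 90 x 60 x 30 mm; bystander, origin at the centre of its underside
Mind the look-alikes: they are no part of the job. What is meant by the spatula is not purple, and is the smaller of those in its own colour.

How it is judged:
By the outcome, as a careful person would: the job done as asked, in the order asked, and still so for the second after the job is handed in, with the robot touching nothing.
Of screwdriver, brush, spatula, nut_driver, scraper only 3 to 5 are there at a start; the rules pass over those that are not, and their reading is None.
At some moment in a run one of screwdriver, brush, spatula, nut_driver, scraper may be knocked a few centimetres aside while the robot is not near it.
Once in a run the grip may slacken for a moment while it holds something.
It also fails if it takes over 210 s, if anything falls off the work surface, if the arm or the gripper's body presses on something with over 40 N, if the wrist force passes 120 N, or if a joint passes its speed limit or range.

## Working session

There is one attempt and no reset: what is moved stays moved. The work goes in short steps, Python scripts to look and compute and a tool call to move; the robot and the scene stay as the last step left them, time stands still between calls to the robot, and variables do not carry over. Pictures are saved under pics/ and viewed, at most 14 in all, crops included, and the job is handed in when it is done.

Besides the shell and the picture viewer there is one more tool, called after "Call:" as a command line: name --argument value ..., lists and objects as JSON in quotes. move_arm: Moves the arm, as the interface text tells. Its arguments: {"type":"object","properties":{"commands":{"type":"string"},"grip_force":{"type":"number"}},"required":["commands"]}

```bash
ls; mkdir -p pics; python3 - <<'E'
from station import telemetry, snapshot
import cv2,pickle,numpy as np
for n in("top","scene"):
    s=snapshot(n);cv2.imwrite(f"pics/{n}0.png",cv2.resize(s["image"][...,::-1],(800,600),interpolation=cv2.INTER_CUBIC));pickle.dump(s,open(f"{n}0.pkl","wb"))
    print(n,s["fx"],s["fy"],s["cx"],s["cy"],np.round(s["pose"],4).tolist())
t=telemetry.sense();print({k:np.round(v,4).tolist() for k,v in t.items()})
E
```

```text
pics
top 396.40432547379135 396.40432547379135 283.79468706476416 214.43055314581792 [[0.0289, -0.9912, 0.1294, 0.4017], [-0.9996, -0.0294, -0.0018, -0.0041], [0.0056, -0.1292, -0.9916, 1.0377], [0.0, 0.0, 0.0, 1.0]]
scene 463.9536312132027 463.9536312132027 284.3114586961807 202.78152371619964 [[-0.5558, 0.6632, -0.5012, 1.1257], [0.8313, 0.4493, -0.3272, 0.398], [0.0082, -0.5985, -0.8011, 1.0097], [0.0, 0.0, 0.0, 1.0]]
{'t': 0.1, 'q': [0.9895, 0.5284, 1.4338, 0.0, 1.1814, -0.1785], 'qd': [-0.0022, -0.0011, -0.0015, -0.0006, 0.0003, -0.0018], 'tau': [0.0003, -44.3308, -17.8586, -0.0002, 0.0039, -0.0], 'tcp_pos': [0.2446, 0.5744, 0.1967], 'tool_rot': [0.2001, 0.9798, -0.0009, -0.0004], 'force': [0.0876, 0.0093, 0.5225], 'ft_torque': [0.0267, 0.05, -0.0362], 'gripper_force': 0.0, 'finger_gap': 0.9996}
```

View pics/top0.png

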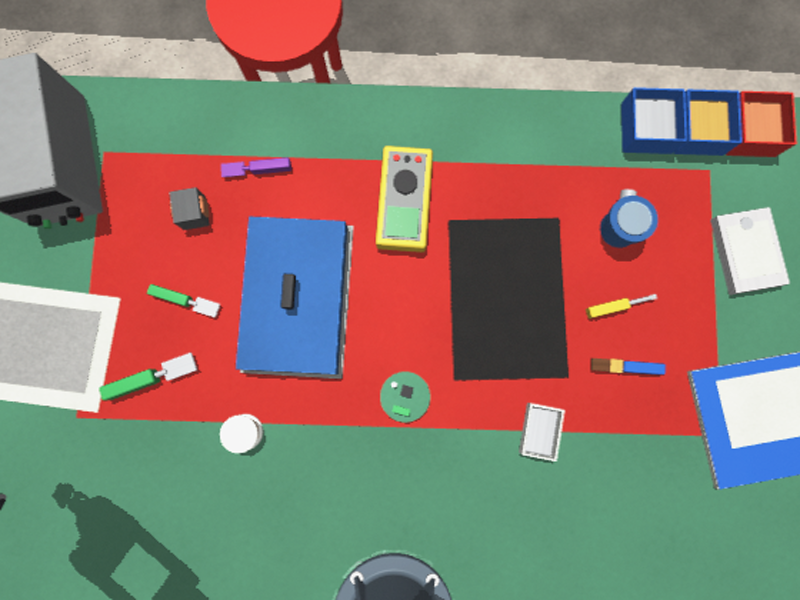

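View pics/scene0.png

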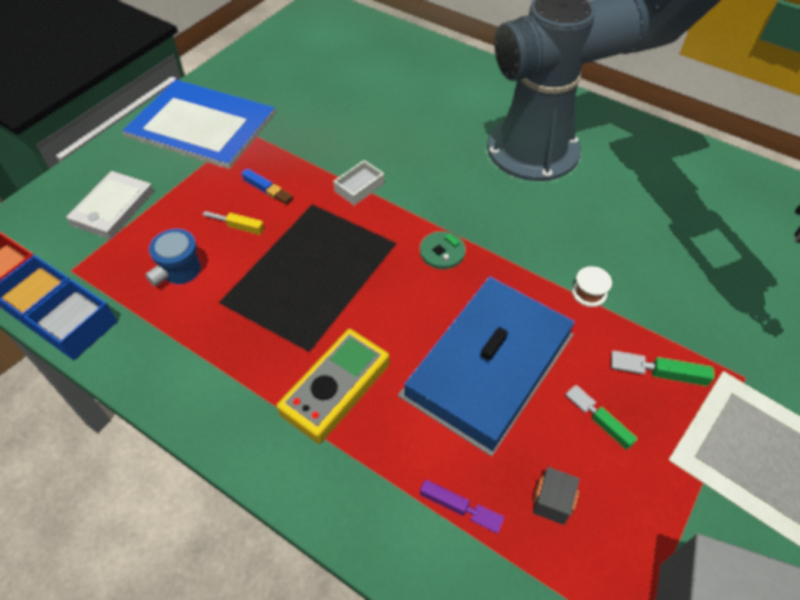

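Candidates in the top view (800x600 px):
- **Spatula:** small green (183,300), big green (150,378) and purple (255,168). I choose the small green one.
- **Screwdriver:** yellow (622,307). The meter (405,198) is also yellow.
- **Brush:** blue handle (628,367). The blue cover, box and notebook share its colour.

No black- or white-handled tool is visible on the mat. The knob is at (288,290) and the sheet's centre is near (508,299).

```bash
cat > h.py <<'E'
import numpy as np,cv2,pickle
from station import telemetry,snapshot
def ray(s,u,v):
    P=s["pose"];d=P[:3,:3]@np.array([(u-s["cx"])/s["fx"],(v-s["cy"])/s["fy"],1]);return P[:3,3],d/np.linalg.norm(d)
def plane(s,u,v,z):
    o,d=ray(s,u,v);return (o+d*(z-o[2])/d[2])[:2]
def tri(s1,p1,s2,p2):
    (a,d),(b,e)=ray(s1,*p1),ray(s2,*p2);k=np.linalg.lstsq(np.c_[d,-e],b-a,rcond=None)[0]
    return (a+d*k[0]+b+e*k[1])/2,np.linalg.norm(a+d*k[0]-b-e*k[1])
def mask(s,lo,hi,box):   # box u0,u1,v0,v1
    m=cv2.inRange(cv2.cvtColor(s["image"],cv2.COLOR_RGB2HSV),lo,hi);o=np.zeros_like(m);u0,u1,v0,v1=[int(x) for x in box];o[v0:v1,u0:u1]=m[v0:v1,u0:u1]
    n,l,st,_=cv2.connectedComponentsWithStats(o);i=1+st[1:,4].argmax();return l==i
def cen(m): v,u=np.nonzero(m);return u.mean(),v.mean()
def axis(s,m,z):
    v,u=np.nonzero(m);p=np.array([plane(s,a,b,z) for a,b in zip(u,v)],np.float32);r=cv2.minAreaRect(p*1000)
    c=p.mean(0);w,V=np.linalg.eigh(np.cov((p-c).T));return c,V[:,1],r,len(u)
COL=dict(yellow=((22,120,90),(35,255,255)),blue=((100,120,60),(125,255,255)),green=((50,120,60),(75,255,255)),black=((0,0,0),(180,255,70)))
E
python3 - <<'E'
from h import *
T,S=[pickle.load(open(f"{n}0.pkl","rb")) for n in("top","scene")]
k=.7
B=dict(yellow=((580,660,285,330),(200,270,200,240)),blue=((585,670,355,380),(235,300,160,210)),green=((140,220,280,320),(565,640,380,450)),black=((275,302,265,315),(475,515,320,365)))
for n,(a,b) in B.items():
    m=mask(T,*COL[n],[x*k for x in a]);m2=mask(S,*COL[n],[x*k for x in b])
    X,e=tri(T,cen(m),S,cen(m2));print(n,m.sum(),m2.sum(),np.round(X,4),round(e,4))
    c,ax,r,_=axis(T,m,.08 if n=="black" else .02);print("  top",np.round(c,4),"ax deg",np.degrees(np.arctan2(ax[1],ax[0])).round(1),np.round(r[1],1),np.round(r[0],1),round(r[2],1))
m=mask(T,*COL["blue"],[x*k for x in(225,360,205,390)]);c,ax,r,_=axis(T,m,.049);print("cover",r,np.degrees(np.arctan2(ax[1],ax[0])))
m=mask(T,(0,0,0),(180,255,90),[x*k for x in(440,580,205,390)]);c,ax,r,_=axis(T,m,.001);print("sheet",r,np.degrees(np.arctan2(ax[1],ax[0])),c)
# sanity: heights from hand-picked corners, sheet corner, cover top corners
for n,p,q in(("cover near corner",(345,222),(492,445)),("cover topleft",(250,218),(0,0))):
    pass
im=T["image"][...,::-1]
crops=[cv2.resize(im[b-25:b+25,a-40:a+40],(400,250),interpolation=cv2.INTER_CUBIC) for a,b in((128,210),(434,214),(440,257),(202,204))]
cv2.imwrite("pics/crops.png",np.vstack([np.hstack(crops[:2]),np.hstack(crops[2:])]))
E
```

```text
yellow 214 199 [ 0.5444 -0.3765  0.0115] 0.0003
  top [ 0.5432 -0.3733] ax deg 105.8 [18.2 77.7] [ 543.3 -373.7] 15.7
blue 212 138 [ 0.4376 -0.4392  0.0124] 0.0012
  top [ 0.437  -0.4354] ax deg 87.4 [69.5 19.2] [ 437.  -435.6] 87.3
green 199 315 [0.5443 0.4274 0.0116] 0.0011
  top [0.5429 0.4244] ax deg 73.8 [76.9 17.9] [542.9 423.9] 73.4
black 59 195 [0.5439 0.194  0.0593] 0.0026
  top [0.5415 0.1886] ax deg 174.4 [16.3 57.6] [544.6 187.7] 75.6
cover ((547.491943359375, 194.36419677734375), (174.89414978027344, 272.24066162109375), 88.83578491210938) 178.98964789550433
sheet ((560.1328735351562, -193.69131469726562), (298.2351989746094, 208.11727905273438), 2.9752554893493652) -177.04067516669454 [ 0.5573415  -0.19360459]
```

View pics/crops.png

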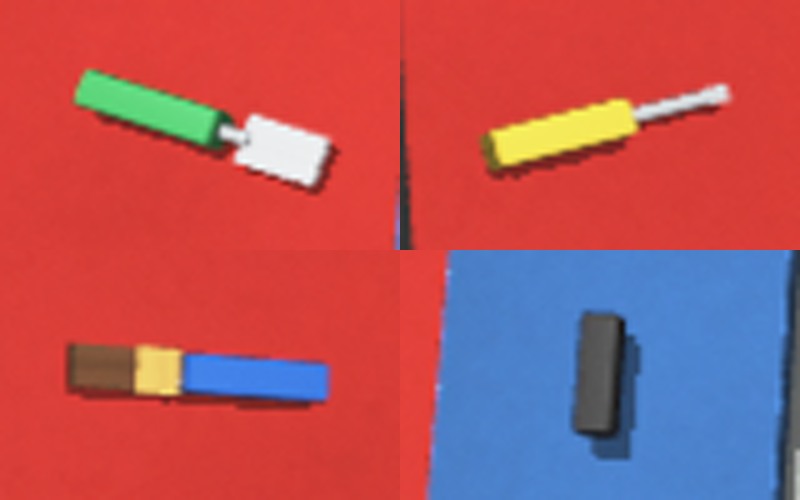

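The crop confirms the choices: the small green-handled spatula with a steel blade, the yellow screwdriver, the blue brush with its ferrule, and the black knob. Next I hover over the cover for a wrist view.

```bash
cat >> h.py <<'E'
import json,sys
def pose():
    t=telemetry.sense();q=t["tool_rot"];from scipy.spatial.transform import Rotation as R
    M=R.from_quat(q).as_matrix();return np.r_[t["tcp_pos"],np.degrees(np.arctan2(M[1,0],M[0,0]))],M
def plan(cur,*wps):
    """cur, wps: x y z yaw(deg of tool x). prints one call per waypoint (final row), split as needed"""
    for w in wps:
        w=np.array(w,float);d=w-cur;d[3]=(d[3]+180)%360-180;n=int(np.ceil(max(np.linalg.norm(d[:3])/.30,abs(d[3])/50,.01)))
        for i in range(n):
            f=np.radians(cur[3]);c,s=np.cos(f),np.sin(f);e=d/n
            print(np.round([1e3*(e[0]*c+e[1]*s),1e3*(e[0]*s-e[1]*c),-1e3*e[2]],1),"rz",round(-e[3],1));cur=cur+e
E
python3 - <<'E'
from h import *
p,M=pose();print(p,M.round(3).tolist())
plan(np.array([.245,.575,.198,p[3]]),(.545,.19,.36,180))
E
```

```text
[  0.24456717   0.57436654   0.19672982 156.91913355] [[-0.92, 0.392, -0.001], [0.392, 0.92, -0.002], [0.0, -0.002, -1.0]]
[-213.5 -118.3  -81. ] rz -11.5
[-185.5 -158.6  -81. ] rz -11.5
```

Call:
move_arm --commands "-53 -30 -20 0 0 -3 1;-106 -59 -40 0 0 -6 1;-160 -89 -60 0 0 -9 1;-213 -118 -81 0 0 -11.5 1;-213 -118 -81 0 0 -11.5 1"

```text
t: 0.72
tcp_pos: [0.3977, 0.3806, 0.28]
tool_rot: [0.104, 0.995, 0.001, 0.001]
force: [-0.9, 1.1, 0.7]
finger_gap: 1.0
gripper_force: 0.0
```

Call:
move_arm --commands "-46 -40 -20 0 0 -3 1;-92 -80 -40 0 0 -6 1;-139 -119 -60 0 0 -9 1;-185 -158 -81 0 0 -11.5 1;-185 -158 -81 0 0 -11.5 1"

```text
t: 1.35
tcp_pos: [0.5468, 0.1889, 0.3601]
tool_rot: [0.003, 1.0, -0.0, 0.001]
force: [-0.8, 0.7, -0.1]
finger_gap: 0.998
gripper_force: 0.0
```

```bash
python3 - <<'E'
from h import *
p,M=pose();print(p,M.round(3).tolist())
s=snapshot("wrist");pickle.dump(s,open("w1.pkl","wb"));print(s["fx"],s["cx"],s["cy"],np.round(s["pose"],3).tolist())
cv2.imwrite("pics/w1.png",cv2.resize(s["image"][...,::-1],(800,600)))
E
```

```text
[  0.54677189   0.18886359   0.36014452 179.67408872] [[-1.0, 0.006, 0.002], [0.006, 1.0, -0.0], [-0.002, -0.0, -1.0]]
372.691724429874 277.40437125682257 213.6871437951198 [[0.006, 0.963, 0.269, 0.478], [1.0, -0.006, -0.002, 0.189], [-0.001, 0.269, -0.963, 0.537], [0.0, 0.0, 0.0, 1.0]]
```

View pics/w1.png

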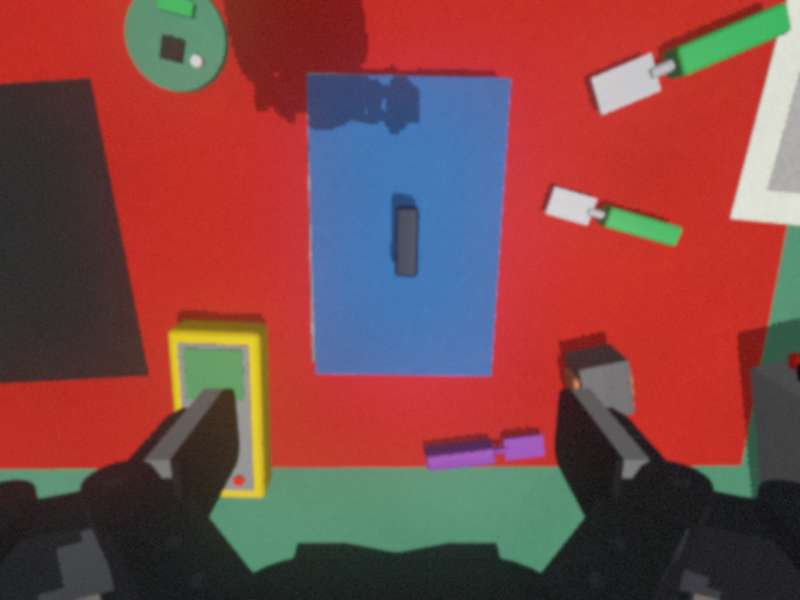

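The wrist view shows the cover top with corners near (307,73), (511,78), (492,376) and (315,375). The knob is at (406,242) and nothing blocks the grasp.

```bash
python3 - <<'E'
from h import *
W,T,S=[pickle.load(open(f"{n}.pkl","rb")) for n in("w1","top0","scene0")]
m=mask(W,(95,100,20),(130,255,255),[x*.7 for x in(290,530,50,400)]);m=cv2.morphologyEx(m.astype(np.uint8),cv2.MORPH_CLOSE,np.ones((9,9)))
for z in(.044,.049,.054):
    r=axis(W,m,z)[2];print("cover",z,np.round(r[0],1),np.round(r[1],1),r[2])
for a,b in(((307,73),(511,78)),((511,78),(492,376)),((492,376),(315,375)),((315,375),(307,73))):
    e=plane(W,b[0]*.7,b[1]*.7,.049)-plane(W,a[0]*.7,a[1]*.7,.049);print(np.round(plane(W,a[0]*.7,a[1]*.7,.049),4),np.linalg.norm(e).round(4),np.degrees(np.arctan2(e[1],e[0])).round(2))
k=mask(W,(0,0,0),(180,140,95),[x*.7 for x in(380,430,190,290)]);c,ax,r,n=axis(W,k,.083);print("knob",c,np.degrees(np.arctan2(ax[1],ax[0])),r,n)
kt=mask(T,*COL["black"],[x*.7 for x in(275,302,265,315)]);print("knob tri",tri(W,cen(k),T,cen(kt)))
g=mask(W,*COL["green"],[x*.7 for x in(595,700,195,260)]);gt=mask(T,*COL["green"],[x*.7 for x in(140,220,280,320)]);print("green tri",tri(W,cen(g),T,cen(gt)),axis(W,g,.02)[:3])
E
```

```text
cover 0.044 [549.1 196.5] [172.9 274.2] 88.75904083251953
cover 0.049 [548.4 196.4] [171.1 271.5] 88.75906372070312
cover 0.054 [547.6 196.3] [169.3 268.7] 88.75906372070312
[0.4098 0.1133] 0.1734 88.35
[0.4148 0.2867] 0.2733 -0.95
[0.6881 0.2821] 0.175 -90.68
[0.686  0.1071] 0.2763 178.71
knob [0.5428484  0.19153623] 174.8829046475594 ((547.2503051757812, 195.6591339111328), (15.666181564331055, 57.710304260253906), 89.64128875732422) 230
knob tri (array([0.54445916, 0.19167082, 0.06494941]), np.float64(0.0015146440500767699))
green tri (array([0.5388843 , 0.40946927, 0.05631716]), np.float64(0.0020730880777785374)) (array([0.5445616, 0.4265902], dtype=float32), array([0.27505964, 0.96142717]), ((543.9996948242188, 425.9244689941406), (72.9024658203125, 17.310199737548828), 73.79737091064453))
```

```bash
python3 - <<'E'
from h import *
p,_=pose();print(p);plan(p,(.548,.196,.13,178.8),(.548,.196,.056,178.8))
E
```

```text
[  0.54549203   0.18978611   0.35948427 179.73786984]
[ -2.5   6.2 229.5] rz 0.9
[ 0.  0. 74.] rz -0.0
```

Call:
move_arm --commands "-2.5 6 50 0 0 1 1;-2.5 6 100 0 0 1 1;-2.5 6 160 0 0 1 1;-2.5 6 210 0 0 1 1;-2.5 6 230 0 0 1 1"

```text
t: 2.02
tcp_pos: [0.5417, 0.1986, 0.1253]
tool_rot: [0.008, 1.0, -0.0, -0.005]
force: [0.2, -0.7, -0.3]
finger_gap: 1.001
gripper_force: 0.0
```

Call:
move_arm --commands "0 0 25 0 0 0 0.2;0 0 45 0 0 0 0.0;0 0 60 0 0 0 0.0;0 0 70 0 0 0 0;0 0 73 0 0 0 0" --grip_force 60

```text
t: 2.65
tcp_pos: [0.5461, 0.1975, 0.0561]
tool_rot: [0.009, 1.0, -0.0, -0.0]
force: [0.3, -0.4, 0.3]
finger_gap: 0.5
gripper_force: 0.0
```

```bash
python3 - <<'E'
from h import *
t=telemetry.sense();print(pose()[0],t["finger_gap"],t["force"],t["gripper_force"])
s=snapshot("scene");cv2.imwrite("pics/s2.png",cv2.resize(s["image"][120:380,180:520,::-1],(785,600)))
E
```

```text
[5.46099593e-01 1.97460893e-01 5.60837189e-02 1.78949177e+02] 0.49969780144986037 [ 0.32197039 -0.35040055  0.302624  ] 0.0
```

View pics/s2.png

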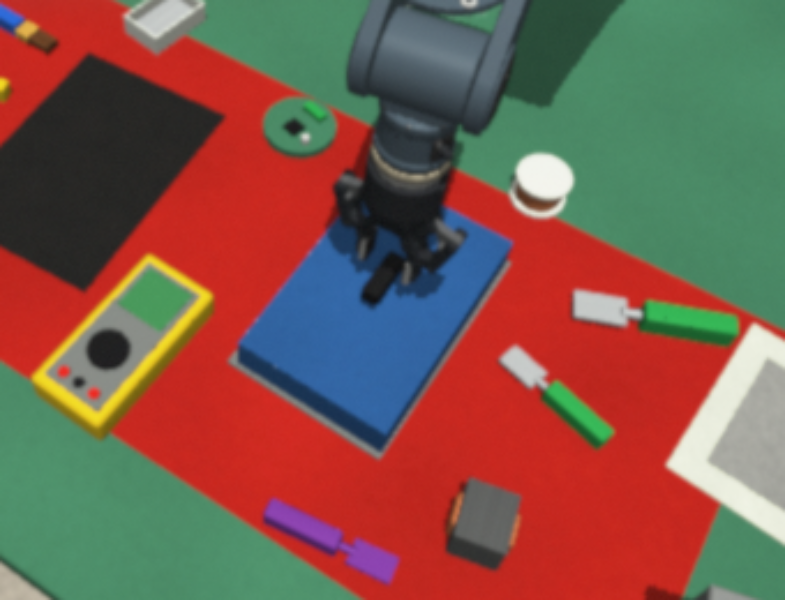

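```bash
python3 - <<'E'
from h import *
S=pickle.load(open("scene0.pkl","rb"))
for X in([.546,.1975,.056],[.546,.1975,.083],[.546-.03,.1975,.083],[.546+.03,.1975,.083],[.546,.231,.06],[.546,.164,.06]):
    c=np.linalg.inv(S["pose"])@np.r_[X,1];u,v=S["fx"]*c[0]/c[2]+S["cx"],S["fy"]*c[1]/c[2]+S["cy"];print(X,((u-180)*2.309).round(),((v-120)*2.309).round())
E
```

```text
[0.546, 0.1975, 0.056] 382.0 283.0
[0.546, 0.1975, 0.083] 385.0 269.0
[0.516, 0.1975, 0.083] 399.0 249.0
[0.5760000000000001, 0.1975, 0.083] 371.0 290.0
[0.546, 0.231, 0.06] 411.0 297.0
[0.546, 0.164, 0.06] 355.0 266.0
```

The wrist straddles the knob, and the knob lies where it was projected, at crop (385,269). I close and check.

Call:
move_arm --commands "0 0 0 0 0 0 -0.5;0 0 0 0 0 0 -1;0 0 0 0 0 0 -1;0 0 0 0 0 0 -1;0 0 0 0 0 0 -1" --grip_force 70

```text
t: 3.32
tcp_pos: [0.5468, 0.197, 0.0567]
tool_rot: [0.009, 1.0, 0.0, 0.0]
force: [0.3, -0.2, 0.3]
finger_gap: 0.001
gripper_force: 0.0
```

Call:
move_arm --commands "0 0 -4 0 0 0 -1;0 0 -10 0 0 0 -1;0 0 -18 0 0 0 -1;0 0 -25 0 0 0 -1;0 0 -30 0 0 0 -1"

```text
t: 3.95
tcp_pos: [0.547, 0.1971, 0.0874]
tool_rot: [0.009, 1.0, 0.0, 0.0]
force: [-0.3, -0.9, 0.4]
finger_gap: -0.001
gripper_force: 0.0
```

```bash
python3 - <<'E'
from h import *
t=telemetry.sense();p=pose()[0];print(p,t["finger_gap"],t["force"],t["ft_torque"],t["gripper_force"])
plan(p,(p[0],p[1],.140,178.8),(.558,-.194,.140,183),(.558,-.194,.06,183))
E
```

```text
[5.46962869e-01 1.97051774e-01 8.73975055e-02 1.78923662e+02] -0.0006304722450780024 [-0.29448494 -0.9442182   0.41572621] [ 0.00934638  0.00657857 -0.09645949] 0.0
[  0.    0.  -52.6] rz 0.1
[  -9.6 -195.4   -0. ] rz -2.1
[  -2.4 -195.6   -0. ] rz -2.1
[ 0. -0. 80.] rz -0.0
```

```bash
python3 - <<'E'
from h import *
a=snapshot("scene")["image"][150:300,270:420,::-1];w=snapshot("wrist");pickle.dump(w,open("w3.pkl","wb"))
cv2.imwrite("pics/s3.png",np.hstack([cv2.resize(a,(400,400)),cv2.resize(w["image"][...,::-1],(400,400))]));print(w["pose"].round(3).tolist())
E
```

```text
[[0.019, 0.963, 0.269, 0.479], [1.0, -0.018, -0.005, 0.198], [-0.0, 0.269, -0.963, 0.265], [0.0, 0.0, 0.0, 1.0]]
```

View pics/s3.png

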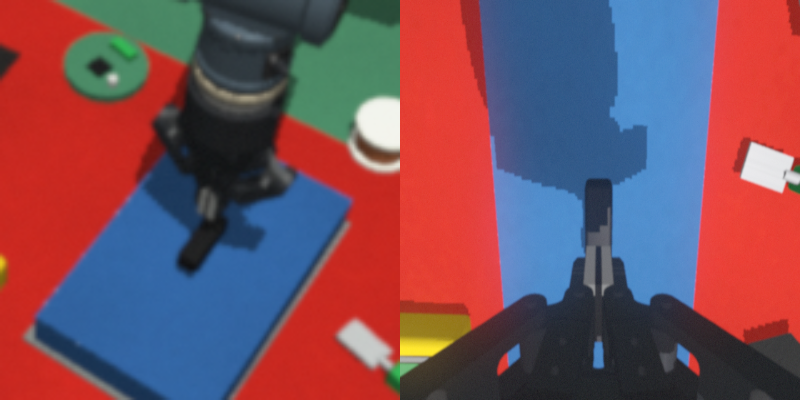

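```bash
python3 - <<'E'
from h import *
W=pickle.load(open("w3.pkl","rb"));W1=pickle.load(open("w1.pkl","rb"));S=pickle.load(open("scene0.pkl","rb"))
def pr(s,X):
    c=np.linalg.inv(s["pose"])@np.r_[X,1];return np.array([s["fx"]*c[0]/c[2]+s["cx"],s["fy"]*c[1]/c[2]+s["cy"]])
p=pose()[0]
print("tcp in wrist pic coords",pr(W,p[:3])/[1.4,1.05]+[400,0],"grasp pt",pr(W,p[:3]+[0,0,.019])/[1.4,1.05]+[400,0])
print("tcp in scene crop",(pr(S,p[:3])-[270,150])*400/150, "grasp",(pr(S,p[:3]+[0,0,.019])-[270,150])*400/150)
for z in(.063,.073,.083,.093): print(z,"knob near end w3",plane(W,198*1.4,180*1.05,z),"w1 ends",plane(W1,406*.7,208*.7,z),plane(W1,406*.7,276*.7,z))
for X in([.517,.197,.083],[.577,.197,.083]): print(pr(S,X),(pr(S,X)-[270,150])*400/150)
E
```

```text
tcp in wrist pic coords [598.63239    237.28637562] grasp pt [598.67976478 251.50563842]
tcp in scene crop [204.25782214 228.93931285] grasp [206.77877708 217.14666895]
0.063 knob near end w3 [0.52116033 0.19711002] w1 ends [0.52215223 0.19700186] [0.58333789 0.19693735]
0.073 knob near end w3 [0.51907017 0.19715691] w1 ends [0.52122775 0.19683234] [0.58112306 0.19676919]
0.083 knob near end w3 [0.51698001 0.19720381] w1 ends [0.52030326 0.19666282] [0.57890823 0.19660103]
0.093 knob near end w3 [0.51488985 0.1972507 ] w1 ends [0.51937878 0.1964933 ] [0.5766934  0.19643287]
[352.5014764  228.04391689] [220.00393706 208.1171117 ]
[340.11097902 245.7910889 ] [186.96261072 255.44290374]
```

Call:
move_arm --commands "0 0 2 0 0 0 -1;0 0 4 0 0 0 -1;0 0 5 0 0 0 -1;0 0 6 0 0 0 -1;0 0 6 0 0 0 -1"

```text
t: 4.68
tcp_pos: [0.5466, 0.197, 0.0804]
tool_rot: [0.009, 1.0, -0.0, -0.0]
force: [0.1, -0.2, 0.2]
finger_gap: -0.002
gripper_force: 0.0
```

```bash
python3 - <<'E'
from h import *
t=telemetry.sense();print(pose()[0],t["finger_gap"],t["force"],t["gripper_force"])
w=snapshot("wrist");i=w["image"][170:330,190:370,::-1];cv2.imwrite("pics/s4.png",cv2.resize(i,(675,600),interpolation=cv2.INTER_CUBIC))
E
```

```text
[5.46591206e-01 1.96962016e-01 8.04152734e-02 1.78916754e+02] -0.0024073102388831483 [ 0.14533171 -0.20978792  0.16437658] 0.0
```

View pics/s4.png

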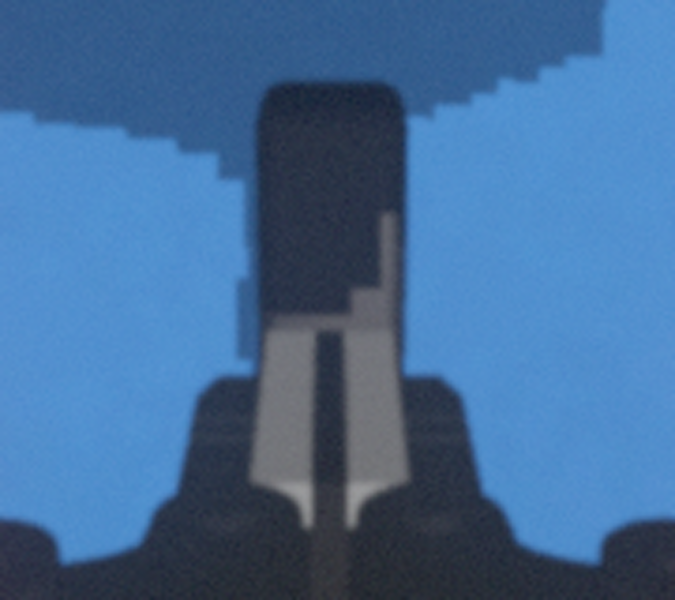

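No contact at a reported z of 0.080, although the tip hangs over the knob (bar in crop x 258–405, tips end near (330,330)). I measure the real heights of the knob, cover top and fingertip from two fixed views.

```bash
python3 - <<'E'
from h import *
S=pickle.load(open("scene0.pkl","rb"));T=pickle.load(open("top0.pkl","rb"));S2=snapshot("scene");T2=snapshot("top")
pickle.dump((S2,T2),open("st4.pkl","wb"))
z=lambda s,u,v:cv2.resize(s["image"][v-25:v+25,u-33:u+33,::-1],(396,300),interpolation=cv2.INTER_CUBIC)
cv2.imwrite("pics/z5.png",np.vstack([np.hstack([z(S,346,238),z(S2,346,238)]),np.hstack([z(T,202,204),z(T2,202,204)])]))
E
```

```text
(no output)
```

View pics/z5.png

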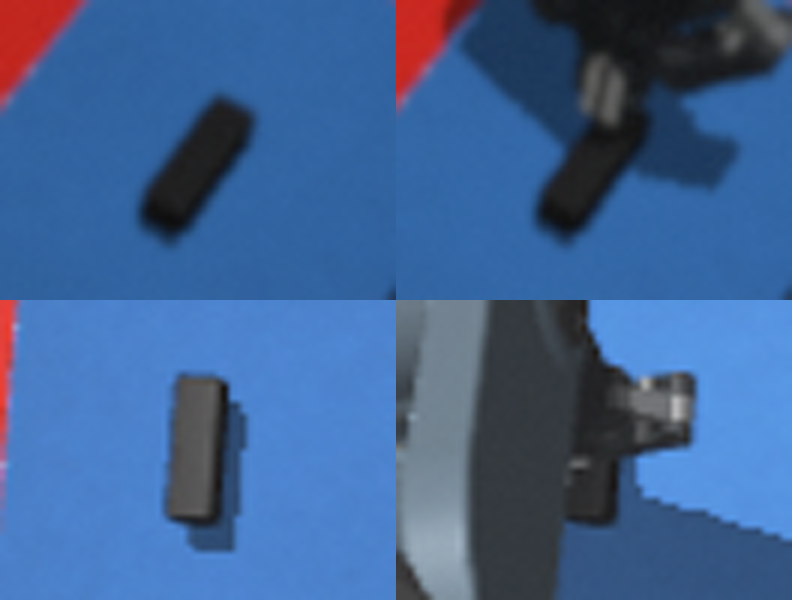

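```bash
python3 - <<'E'
from h import *
S=pickle.load(open("scene0.pkl","rb"));T=pickle.load(open("top0.pkl","rb"))
sp=lambda a,b:(313+a/6,213+b/6); tp=lambda a,b:(169+a/6,179+b/6)
print("knob low-x top mid",tri(S,sp(238,107),T,tp(190,217)))
print("low-x right(-y) top corner",tri(S,sp(222,96),T,tp(212,220)),"low-x left",tri(S,sp(254,118),T,tp(167,214)))
k=1/ .7
# cover top corners from 800x600 pics: +x/-y corner, +x/+y corner, -x/-y corner
for n,a,b in(("+x-y",(345,222),(404,388)),("+x+y",(250,218),(494,440)),("-x-y",(340,374),(489,279)),("-x+y",(237,372),(573,322))):
    print(n,tri(T,(a[0]*.7,a[1]*.7),S,(b[0]*.7,b[1]*.7)))
o,d=ray(S,*sp(209,128))
for z in(.08,.09,.1,.11,.12): print(z,o[:2]+d[:2]*(z-o[2])/d[2])
E
```

```text
knob low-x top mid (array([0.51896505, 0.19839947, 0.07452626]), np.float64(0.0023389595836494493))
low-x right(-y) top corner (array([0.51783073, 0.18993999, 0.07396732]), np.float64(0.0033572455560899692)) low-x left (array([0.52014434, 0.20702263, 0.07534345]), np.float64(0.0009269541680478367))
+x-y (array([0.68490985, 0.10871266, 0.03167725]), np.float64(0.00012104943096144649))
+x+y (array([0.68521385, 0.27934716, 0.03963748]), np.float64(0.0016482437441972138))
-x-y (array([0.40750653, 0.10923894, 0.03057563]), np.float64(0.0074483552487402335))
-x+y (array([0.40794108, 0.28566122, 0.03412785]), np.float64(0.001937368871372102))
0.08 [0.53711081 0.19580143]
0.09 [0.54344193 0.19797634]
0.1 [0.54977306 0.20015124]
0.11 [0.55610418 0.20232615]
0.12 [0.56243531 0.20450106]
```

Call:
move_arm --commands "0 0 1 0 0 0 -1;0 0 2 0 0 0 -1;0 0 3 0 0 0 -1;0 0 4 0 0 0 -1;0 0 5 0 0 0 -1"

```text
t: 5.45
tcp_pos: [0.5467, 0.197, 0.0755]
tool_rot: [0.009, 1.0, -0.0, 0.0]
force: [0.2, 0.8, -0.3]
finger_gap: 0.001
gripper_force: 0.0
```

```bash
python3 - <<'E'
from h import *
t=telemetry.sense();print(pose()[0],t["finger_gap"],t["force"])
S,T=[pickle.load(open(f"{n}0.pkl","rb")) for n in("scene","top")]
# sheet corners: approx then subpixel line-fit of mask quad
def quad(s,box):
    m=mask(s,(0,0,0),(180,255,75),[x*.7 for x in box]).astype(np.uint8);c=max(cv2.findContours(m,0,1)[0],key=cv2.contourArea)
    q=cv2.approxPolyDP(cv2.convexHull(c),12,True)[:,0].astype(float);return q
a,b=quad(T,(440,580,205,390)),quad(S,(215,400,200,355));print(a.tolist(),b.tolist())
for p in a:
    q=min((tri(T,p,S,q)[1],i) for i,q in enumerate(b));print(tri(T,p,S,b[q[1]]))
E
```

```text
[5.46709179e-01 1.96985533e-01 7.55419550e-02 1.78922525e+02] 0.0014379244257538215 [ 0.24864548  0.83452153 -0.27363386]
[[390.0, 153.0], [397.0, 263.0], [319.0, 265.0], [315.0, 154.0]] [[219.0, 144.0], [275.0, 171.0], [214.0, 244.0], [155.0, 210.0]]
(array([ 0.71059366, -0.28543102,  0.00494539]), np.float64(0.002039832762477858))
(array([ 0.41760568, -0.30421828, -0.00552401]), np.float64(0.003535780380538457))
(array([ 0.40787088, -0.10301002, -0.00876206]), np.float64(0.002013922788045173))
(array([ 0.70371796, -0.08660262,  0.00316631]), np.float64(0.0034280971657810757))
```

Call:
move_arm --commands "0 0 1.5 0 0 0 -1;0 0 3 0 0 0 -1;0 0 4.5 0 0 0 -1;0 0 6 0 0 0 -1;0 0 7 0 0 0 -1"

```text
t: 6.08
tcp_pos: [0.5466, 0.197, 0.0685]
tool_rot: [0.009, 1.0, -0.0, -0.0]
force: [0.1, 0.5, -0.1]
finger_gap: -0.001
gripper_force: 0.0
```

Call:
move_arm --commands "0 0 1.5 0 0 0 -1;0 0 3 0 0 0 -1;0 0 4.5 0 0 0 -1;0 0 6 0 0 0 -1;0 0 7 0 0 0 -1"

```text
t: 6.7
tcp_pos: [0.5466, 0.197, 0.0615]
tool_rot: [0.009, 1.0, -0.0, -0.0]
force: [0.5, 0.2, 0.0]
finger_gap: 0.004
gripper_force: 0.0
```

Call:
move_arm --commands "0 0 2 0 0 0 -1;0 0 4 0 0 0 -1;0 0 6 0 0 0 -1;0 0 7 0 0 0 -1;0 0 8 0 0 0 -1"

```text
t: 7.32
tcp_pos: [0.5467, 0.197, 0.0535]
tool_rot: [0.009, 1.0, -0.0, -0.0]
force: [-0.2, 1.3, -0.6]
finger_gap: -0.001
gripper_force: 0.0
```

Call:
move_arm --commands "0 0 1 0 0 0 -1;0 0 2 0 0 0 -1;0 0 3 0 0 0 -1;0 0 4 0 0 0 -1;0 0 5 0 0 0 -1"

```text
t: 7.95
tcp_pos: [0.5467, 0.197, 0.0494]
tool_rot: [0.009, 1.0, -0.0, 0.0]
force: [-2.0, -0.5, 10.3]
finger_gap: 0.001
gripper_force: 5.3
```

```bash
python3 - <<'E'
from h import *
t=telemetry.sense();print(pose()[0],t["finger_gap"],t["force"],t["ft_torque"])
S2=snapshot("scene");W=snapshot("wrist")
i=cv2.resize(S2["image"][195:275,295:400,::-1],(394,300),interpolation=cv2.INTER_CUBIC);j=cv2.resize(W["image"][170:330,190:370,::-1],(338,300),interpolation=cv2.INTER_CUBIC)
cv2.imwrite("pics/z6.png",np.hstack([i,j]))
E
```

```text
[5.46729888e-01 1.97016208e-01 4.93842305e-02 1.78925870e+02] 0.0013368073251366613 [-2.04850566 -0.45091036 10.3171473 ] [-0.09710757  0.37978067 -0.04137648]
```

View pics/z6.png

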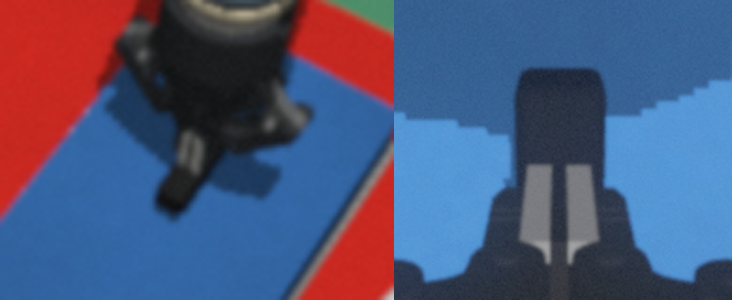

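The shut tips touch the knob top at a reported z of 0.050 (10 N). The real fingertips therefore stand about 30 mm higher than the reported TCP, and I'll work with that offset.

Call:
move_arm --commands "0 0 -10 0 0 0 -1;0 0 -20 0 0 0 0;0 0 -20 0 0 0 0;0 0 -20 0 0 0 0;0 0 -20 0 0 0 0"

```text
t: 8.68
tcp_pos: [0.5464, 0.1969, 0.0683]
tool_rot: [0.009, 1.0, -0.0, -0.0]
force: [-0.5, -0.3, 0.2]
finger_gap: 0.498
gripper_force: 0.0
```

Call:
move_arm --commands "0 0 8 0 0 0 0;0 0 15 0 0 0 0;0 0 22 0 0 0 0;0 0 29 0 0 0 0;0 0 35 0 0 0 0"

```text
t: 9.3
tcp_pos: [0.5465, 0.197, 0.0329]
tool_rot: [0.009, 1.0, -0.0, -0.0]
force: [-0.2, -0.1, 0.6]
finger_gap: 0.5
gripper_force: 0.0
```

Call:
move_arm --commands "0 0 0 0 0 0 -0.5;0 0 0 0 0 0 -1;0 0 0 0 0 0 -1;0 0 0 0 0 0 -1;0 0 0 0 0 0 -1" --grip_force 80

```text
t: 9.93
tcp_pos: [0.5466, 0.197, 0.0336]
tool_rot: [0.009, 1.0, -0.0, -0.0]
force: [0.2, -0.2, -1.7]
finger_gap: 0.21
gripper_force: 80.1
```

Call:
move_arm --commands "0 0 -12 0 0 0 -1;0 0 -30 0 0 0 -1;0 0 -50 0 0 0 -1;0 0 -70 0 0 0 -1;0 0 -85 0 0 0 -1"

```text
t: 10.55
tcp_pos: [0.5473, 0.1971, 0.1208]
tool_rot: [0.009, 1.0, 0.0, 0.001]
force: [-0.6, -0.0, -4.1]
finger_gap: 0.212
gripper_force: 79.7
```

```bash
python3 - <<'E'
from h import *
t=telemetry.sense();p=pose()[0];print(p,t["finger_gap"],t["force"],t["ft_torque"],t["gripper_force"])
plan(p,(.558,-.194,p[2],183),(.558,-.194,.0286,183))
E
```

```text
[5.47302300e-01 1.97104639e-01 1.20755909e-01 1.78923406e+02] 0.2120209858970335 [-0.5932385  -0.03147758 -4.08033562] [-0.03234449 -0.06259818  0.0093941 ] 79.71676468849182
[  -9.  -195.4   -0. ] rz -2.0
[  -2.1 -195.6   -0. ] rz -2.0
[-0.   0.  92.2] rz -0.0
```

Call:
move_arm --commands "-1 -25 0 0 0 -0.3 -1;-3 -65 0 0 0 -0.7 -1;-5 -110 0 0 0 -1.2 -1;-7 -155 0 0 0 -1.6 -1;-9 -195 0 0 0 -2 -1"

```text
t: 11.18
tcp_pos: [0.5521, 0.0003, 0.1194]
tool_rot: [-0.008, 1.0, -0.0, 0.0]
force: [-0.4, 0.5, -3.0]
finger_gap: 0.21
gripper_force: 79.7
```

Call:
move_arm --commands "0 -45 0 0 0 -0.5 -1;-1 -90 0 0 0 -1 -1;-2 -135 0 0 0 -1.5 -1;-2 -175 0 0 0 -2 -1;-2 -196 0 0 0 -2 -1"

```text
t: 11.8
tcp_pos: [0.5574, -0.1964, 0.1193]
tool_rot: [-0.024, 1.0, -0.0, 0.001]
force: [-0.4, 0.5, -3.7]
finger_gap: 0.215
gripper_force: 79.7
```

```bash
python3 - <<'E'
from h import *
s=snapshot("top");s=snapshot("top");t=telemetry.sense();p=pose()[0];print(p,t["finger_gap"],t["force"],t["gripper_force"])
plan(p,(.558,-.194,.05,183))
E
```

```text
[ 5.57573986e-01 -1.96348517e-01  1.19069166e-01 -1.77247139e+02] 0.21537337036245324 [ 0.28670376  0.05064747 -3.47001087] 79.73672747612
[-0.5  2.3 69.1] rz -0.2
```

Call:
move_arm --commands "-0.5 2.3 15 0 0 0 -1;-0.5 2.3 32 0 0 0 -1;-0.5 2.3 50 0 0 0 -1;-0.5 2.3 62 0 0 0 -1;-0.5 2.3 70 0 0 0 -1"

```text
t: 12.52
tcp_pos: [0.557, -0.1907, 0.0472]
tool_rot: [-0.026, 1.0, 0.001, -0.001]
force: [-0.4, 0.6, -3.1]
finger_gap: 0.212
gripper_force: 79.7
```

Call:
move_arm --commands "0 0 5 0 0 0 -1;0 0 10 0 0 0 -1;0 0 14 0 0 0 -1;0 0 17 0 0 0 -1;0 0 19 0 0 0 -1"

```text
t: 13.15
tcp_pos: [0.5576, -0.1918, 0.0296]
tool_rot: [-0.025, 1.0, -0.0, 0.0]
force: [0.2, -0.4, -3.7]
finger_gap: 0.213
gripper_force: 79.7
```

Call:
move_arm --commands "0 -2 0 0 0 0 -1;0 -2 0 0 0 0 -1;0 -2 1 0 0 0 -1;0 -2 1.5 0 0 0 -1;0 -2 2 0 0 0 -1"

```text
t: 13.78
tcp_pos: [0.5578, -0.1939, 0.0286]
tool_rot: [-0.026, 1.0, -0.0, 0.0]
force: [-2.3, 0.7, 7.2]
finger_gap: 0.207
gripper_force: 81.1
```

Contact reached (7 N, at the predicted height). I release, rise and look.

Call:
move_arm --commands "0 0 0 0 0 0 -0.3;0 0 0 0 0 0 0;0 0 0 0 0 0 0.2;0 0 0 0 0 0 0.2;0 0 0 0 0 0 0.2"

```text
t: 14.4
tcp_pos: [0.5577, -0.1938, 0.0275]
tool_rot: [-0.026, 1.0, -0.0, -0.0]
force: [-1.0, -0.5, 0.6]
finger_gap: 0.598
gripper_force: 0.0
```

Call:
move_arm --commands "0 0 -20 0 0 0 0.2;0 0 -60 0 0 0 0.5;0 0 -110 0 0 0 1;0 0 -160 0 0 0 1;0 0 -200 0 0 0 1"

```text
t: 15.02
tcp_pos: [0.5579, -0.1939, 0.2299]
tool_rot: [-0.025, 1.0, -0.001, 0.001]
force: [0.6, 0.2, -0.7]
finger_gap: 1.001
gripper_force: 0.0
```

```bash
python3 - <<'E'
from h import *
s=snapshot("top");w=snapshot("wrist");pickle.dump((s,w),open("t7.pkl","wb"));print(pose()[0])
cv2.imwrite("pics/z7.png",cv2.resize(s["image"][130:290,:,::-1],(800,int(160*800/560))))
m=mask(s,*COL["blue"],[x*.7 for x in(400,600,200,400)]);c,ax,r,_=axis(s,m,.044);print("cover",r)
E
```

```text
[   0.56069714   -0.19536746    0.23307252 -177.06820661]
cover ((559.302978515625, -178.28945922851562), (272.98870849609375, 150.88885498046875), 2.7066078186035156)
```

View pics/z7.png

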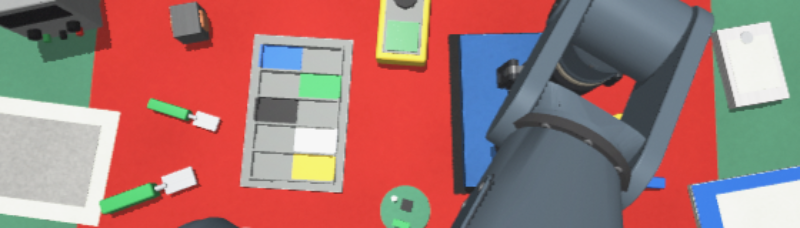

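The cover is down on the black sheet. The tray's five compartments, by row from the top of the crop:

| Row | Colour | Marked side | Pixel |
|---|---|---|---|
| 1 | blue | left (+y) | (282,57) |
| 2 | green | right | (320,86) |
| 3 | black | left | (277,110) |
| 4 | white | right | (316,139) |
| 5 | yellow | right | (313,167) |

I turn the wrist and hover over the screwdriver and brush.

Call:
move_arm --commands "16 -34 0 0 0 10 1;32 -68 0 0 0 20 1;48 -102 0 0 0 30 1;64 -137 0 0 0 40 1;79 -171 0 0 0 50 1"

```text
t: 15.75
tcp_pos: [0.4864, -0.3691, 0.2264]
tool_rot: [0.402, 0.916, 0.0, -0.001]
force: [0.4, -0.9, -1.0]
finger_gap: 0.999
gripper_force: 0.0
```

Call:
move_arm --commands "0 0 0 0 0 10 1;0 0 0 0 0 20 1;0 0 0 0 0 30 1;0 0 0 0 0 40 1;0 0 0 0 0 50 1"

```text
t: 16.38
tcp_pos: [0.4869, -0.368, 0.2263]
tool_rot: [0.751, 0.66, -0.0, -0.001]
force: [-0.7, 0.5, -0.2]
finger_gap: 1.0
gripper_force: 0.0
```

Call:
move_arm --commands "0 0 0 0 0 10 1;0 0 0 0 0 20 1;0 0 0 0 0 30 1;0 0 0 0 0 40 1;0 0 0 0 0 50 1"

```text
t: 17.0
tcp_pos: [0.4869, -0.3679, 0.2263]
tool_rot: [0.96, 0.281, -0.001, -0.001]
force: [-0.4, 0.3, 0.3]
finger_gap: 1.001
gripper_force: 0.0
```

Call:
move_arm --commands "0 0 0 0 0 10 1;0 0 0 0 0 20 1;0 0 0 0 0 30 1;0 0 0 0 0 40 1;0 0 0 0 0 50 1"

```text
t: 17.62
tcp_pos: [0.4869, -0.368, 0.2263]
tool_rot: [0.988, -0.151, -0.001, -0.001]
force: [0.1, -0.9, -0.2]
finger_gap: 1.003
gripper_force: 0.0
```

Call:
move_arm --commands "0 0 0 0 0 10 1;0 0 0 0 0 20 1;0 0 0 0 0 30 1;0 0 0 0 0 40 1;0 0 0 0 0 50 1"

```text
t: 18.25
tcp_pos: [0.4869, -0.368, 0.2263]
tool_rot: [0.832, -0.555, -0.001, -0.0]
force: [0.3, 0.6, 0.4]
finger_gap: 1.002
gripper_force: 0.0
```

```bash
cat >> h.py <<'E'
def tool(s,col,box=(0,560,0,420),z=.022):
    """handle top face centre, undirected axis angle, rect size"""
    m=mask(s,*COL[col],box);c,ax,r,n=axis(s,m,z);(w,h),a=r[1],r[2]
    return np.round(np.array(r[0])/1e3,4),round((a if w>h else a+90)%180,1),np.round(r[1],1),[round(x) for x in cen(m)],n
E
python3 - <<'E'
from h import *
t=telemetry.sense();print(pose()[0],np.degrees(t["q"]).round(1))
w=snapshot("wrist");pickle.dump(w,open("w8.pkl","wb"));print(w["pose"].round(3).tolist())
cv2.imwrite("pics/w8.png",w["image"][...,::-1])
T=pickle.load(open("t7.pkl","rb"))[0]
for c,b in(("yellow",(290,345,150,185)),("blue",(260,302,42,72)),("green",(297,342,70,102))): print(c,tool(T,c,[b[0]*.7,b[1]*.7,130+b[2]*.7,130+b[3]*.7],.005))
g=cv2.inRange(cv2.cvtColor(T["image"],cv2.COLOR_RGB2HSV),(0,120,0),(12,255,255))
m=np.zeros_like(g);m[150:270,162:252]=255-g[150:270,162:252];n,l,st,_=cv2.connectedComponentsWithStats(m);m=l==1+st[1:,4].argmax();print("tray",axis(T,m,.004)[2])
E
```

```text
[  0.48688757  -0.36796747   0.22628428 -67.41456515] [-47.6  27.4  82.3   0.   70.4 109.9]
[[-0.923, -0.369, -0.104, 0.513], [-0.384, 0.889, 0.248, -0.431], [0.001, 0.269, -0.963, 0.403], [0.0, 0.0, 0.0, 1.0]]
yellow (array([0.4466, 0.1583]), 88.3, array([74.9, 44.5]), [219, 247], 498)
blue (array([0.65  , 0.2311]), 88.8, array([77.4, 43.8]), [196, 170], 461)
green (array([0.5977, 0.1542]), 88.9, array([73.1, 42.1]), [224, 190], 432)
tray ((547.2786254882812, 194.15585327148438), (187.3976287841797, 286.0039367675781), 88.29722595214844)
```

View pics/w8.png

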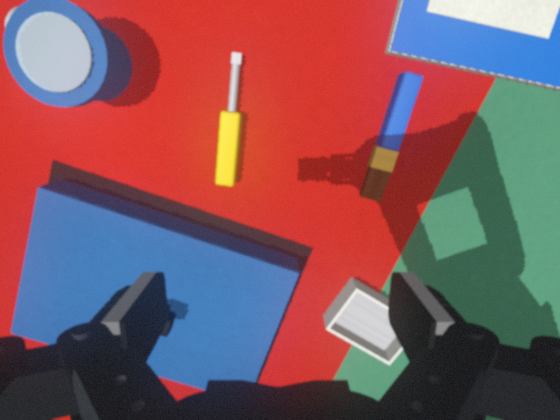

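The wrist view shows the screwdriver handle at (228,150) with its shaft up, the brush handle at (403,108) with its head down-left, and the cover edges at lower left. All are clear for a grasp.

```bash
python3 - <<'E'
from h import *
W=pickle.load(open("w8.pkl","rb"));T=pickle.load(open("top0.pkl","rb"))
y=tool(W,"yellow",(205,250,100,195));b=tool(W,"blue",(372,427,60,165));print(y,b)
p=pose()[0]
# tips for direction, and height from two views (handle end facing head)
print("tip y",plane(W,236,57,.012),"brush head end",plane(W,371,195,.012))
yt=tool(T,"yellow",[x*.7 for x in(580,660,285,330)]);bt=tool(T,"blue",[x*.7 for x in(585,670,355,380)])
print("tri",tri(W,cen(mask(W,*COL["yellow"],(205,250,100,195))),T,cen(mask(T,*COL["yellow"],[x*.7 for x in(580,660,285,330)]))),tri(W,cen(mask(W,*COL["blue"],(372,427,60,165))),T,cen(mask(T,*COL["blue"],[x*.7 for x in(585,670,355,380)]))))
a=y[1]-180;d=np.array([np.cos(np.radians(a)),np.sin(np.radians(a))]);g=y[0]+.005*d;print("grasp",g,a)
plan(p,(*g,.06,a),(*g,-.022,a))
E
```

```text
(array([ 0.5445, -0.3761]), 105.7, array([20.1, 74.5]), [227, 148], 1454) (array([ 0.401 , -0.4757]), 98.9, array([22. , 72.4]), [400, 110], 1557)
tip y [ 0.56862196 -0.46128282] brush head end [ 0.38543839 -0.38811509]
tri (array([ 0.54502326, -0.37619889,  0.01183208]), np.float64(0.0014325668210405837)) (array([ 0.41970987, -0.45769239,  0.01994645]), np.float64(0.05402732165797776))
grasp [ 0.545853   -0.38091346] -74.3
[ 34.4 -49.6 166.3] rz 6.7
[ 0. -0. 82.] rz -0.0
```

Call:
move_arm --commands "10 -15 40 0 0 3 0.4;20 -30 80 0 0 6 0.2;34 -49 120 0 0 6.7 0;34.4 -49.6 150 0 0 6.7 0;34.4 -49.6 166 0 0 6.7 0"

```text
t: 18.92
tcp_pos: [0.5453, -0.3795, 0.0586]
tool_rot: [0.8, -0.599, -0.002, -0.0]
force: [-0.0, -0.2, -0.2]
finger_gap: 0.499
gripper_force: 0.0
```

```bash
python3 - <<'E'
from h import *
snapshot("top");snapshot("top");p=pose()[0];print(p);plan(p,(.5459,-.3809,-.022,-74.3))
E
```

```text
[ 5.44977558e-01 -3.79564417e-01  5.91660152e-02 -7.37248205e+01]
[ 1.5 -0.5 81.2] rz 0.6
```

Call:
move_arm --commands "1.5 -0.5 25 0 0 0.6 0;1.5 -0.5 50 0 0 0.6 0;1.5 -0.5 67 0 0 0.6 0;1.5 -0.5 76 0 0 0.6 0;1.5 -0.5 81 0 0 0.6 0"

```text
t: 19.65
tcp_pos: [0.5477, -0.3825, -0.0191]
tool_rot: [0.797, -0.604, 0.0, 0.0]
force: [0.2, 0.4, 1.1]
finger_gap: 0.502
gripper_force: 0.0
```

Call:
move_arm --commands "0 0 0 0 0 0 -0.5;0 0 0 0 0 0 -1;0 0 0 0 0 0 -1;0 0 0 0 0 0 -1;0 0 0 0 0 0 -1" --grip_force 60

```text
t: 20.27
tcp_pos: [0.5479, -0.3827, -0.0186]
tool_rot: [0.797, -0.604, 0.001, 0.0]
force: [0.7, 0.2, 5.4]
finger_gap: 0.21
gripper_force: 61.5
```

Gripped (gap 0.21, about 20 mm). I lift and carry over to the yellow compartment.

Call:
move_arm --commands "0 0 -10 0 0 0 -1;0 0 -35 0 0 0 -1;0 0 -65 0 0 0 -1;0 0 -100 0 0 0 -1;0 0 -130 0 0 0 -1" --grip_force 80

```text
t: 20.9
tcp_pos: [0.5472, -0.382, 0.1118]
tool_rot: [0.797, -0.604, -0.0, -0.0]
force: [0.1, 0.8, -0.6]
finger_gap: 0.205
gripper_force: 78.3
```

```bash
python3 - <<'E'
from h import *
snapshot("top");t=telemetry.sense();p=pose()[0];print(p,t["finger_gap"],t["force"])
plan(p,(.4475,.1755,.11,88.5))
E
```

```text
[  0.54931168  -0.38391028   0.11625164 -74.36858553] 0.201627297465769 [ 0.96058064 -1.09491228  2.32823312]
[-141.5  -13.2    1.6] rz -40.7
[ -98.7 -102.3    1.6] rz -40.7
[  -8.1 -141.9    1.6] rz -40.7
[  86.5 -112.8    1.6] rz -40.7
```

Call:
move_arm --commands "-20 -2 0 0 0 -8 -1;-50 -4 0 0 0 -16 -1;-80 -7 1 0 0 -24 -1;-110 -10 1 0 0 -32 -1;-141 -13 1 0 0 -40.7 -1"

```text
t: 21.58
tcp_pos: [0.5213, -0.2417, 0.1091]
tool_rot: [0.958, -0.287, -0.001, -0.0]
force: [0.1, -0.1, -0.8]
finger_gap: 0.203
gripper_force: 82.4
```

Call:
move_arm --commands "-20 -20 0 0 0 -8 -1;-40 -40 0 0 0 -16 -1;-60 -61 0 0 0 -24 -1;-80 -82 0 0 0 -32 -1;-99 -102 0 0 0 -40.7 -1"

```text
t: 22.2
tcp_pos: [0.4954, -0.102, 0.1093]
tool_rot: [0.998, 0.064, -0.0, -0.0]
force: [0.6, 0.4, -0.9]
finger_gap: 0.199
gripper_force: 82.4
```

Call:
move_arm --commands "-1 -28 0 0 0 -8 -1;-3 -56 0 0 0 -16 -1;-5 -84 0 0 0 -24 -1;-6 -113 0 0 0 -32 -1;-8 -142 0 0 0 -40.7 -1"

```text
t: 22.82
tcp_pos: [0.4703, 0.0377, 0.1094]
tool_rot: [0.914, 0.407, -0.0, -0.0]
force: [0.3, 0.0, -0.0]
finger_gap: 0.202
gripper_force: 82.4
```

Call:
move_arm --commands "18 -24 0 0 0 -8 -1;38 -48 0 0 0 -16 -1;58 -74 0 0 0 -24 -1;75 -98 0 0 0 -32 -1;86.5 -113 0 0 0 -40.7 -1"

```text
t: 23.45
tcp_pos: [0.4444, 0.178, 0.1093]
tool_rot: [0.715, 0.699, -0.0, -0.0]
force: [-0.5, 0.1, -0.7]
finger_gap: 0.201
gripper_force: 82.4
```

```bash
python3 - <<'E'
from h import *
snapshot("top");snapshot("top");T=snapshot("top");W=snapshot("wrist");pickle.dump((T,W),open("p1.pkl","wb"))
t=telemetry.sense();p=pose()[0];print(p,t["finger_gap"],t["force"])
plan(p,(.4475,.1755,.02,88.5))
cv2.imwrite("pics/w9.png",W["image"][...,::-1])
E
```

```text
[ 0.44518261  0.17667421  0.10942712 88.33557143] 0.20506488675722384 [ 0.28793256 -0.50591723 -0.75348834]
[-1.1  2.4 89.4] rz -0.2
```

View pics/w9.png

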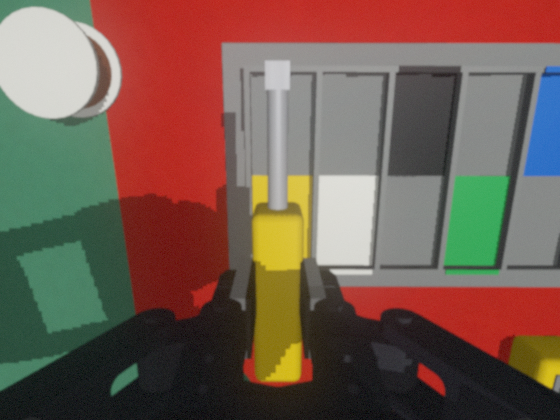

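The wrist view shows the screwdriver held along the yellow compartment: shaft tip at (278,75), handle front end at (278,208). The yellow compartment runs between its walls at u≈248 and 316, and the half line is at v≈176.

```bash
python3 - <<'E'
from h import *
T,W=pickle.load(open("p1.pkl","rb"));p=pose()[0]
print("yellow half line L/R",plane(W,253,176,.005),plane(W,309,176,.005))
print("wall top centre lines: left",plane(W,248,100,.014),"div1",plane(W,318,100,.014),"div2",plane(W,390,100,.014),"div3",plane(W,460,100,.014))
g=tool(W,"green",(430,520,170,285),.005);w=mask(W,(0,0,180),(180,40,255),(315,385,170,268));print("green patch",g,"white",axis(W,w,.005)[2])
print("handle front end",plane(W,278,208,.150),"tip",plane(W,278,75,.14),"axis pts",plane(W,278,300,.15))
print("tcp",p)
E
```

```text
yellow half line L/R [0.42631198 0.19667697] [0.46901031 0.19548441]
wall top centre lines: left [0.42590897 0.25195739] div1 [0.4748719  0.25058207] div2 [0.52521894 0.24916787] div3 [0.57415307 0.24779336]
green patch (array([0.6004, 0.1552]), 88.3, array([73.3, 41.7]), [476, 220], 4697) white ((496.6127624511719, 158.88650512695312), (73.25736236572266, 43.34898376464844), 88.24456024169922)
handle front end [0.44562146 0.2089038 ] tip [0.44696149 0.2571201 ] axis pts [0.44455312 0.17025227]
tcp [ 0.44518261  0.17667421  0.10942712 88.33557143]
```

```bash
python3 - <<'E'
from h import *
plan(pose()[0],(.4482,.1738,.02,88.5))
E
```

```text
[-2.8  3.1 89.4] rz -0.2
```

Call:
move_arm --commands "-2.8 3 20 0 0 0 -1;-2.8 3 45 0 0 0 -1;-2.8 3 70 0 0 0 -1;-2.8 3 85 0 0 0 -1;-2.8 3 89 0 0 0 -1"

```text
t: 24.28
tcp_pos: [0.4481, 0.1733, 0.0198]
tool_rot: [0.717, 0.697, -0.001, -0.0]
force: [0.8, 1.1, -0.3]
finger_gap: 0.2
gripper_force: 82.4
```

Call:
move_arm --commands "0 0 8 0 0 0 -1;0 0 16 0 0 0 -1;0 0 23 0 0 0 -1;0 0 28 0 0 0 -1;0 0 31 0 0 0 -1"

```text
t: 24.9
tcp_pos: [0.4483, 0.174, -0.0107]
tool_rot: [0.717, 0.697, -0.0, -0.0]
force: [0.9, 0.1, -0.4]
finger_gap: 0.199
gripper_force: 82.4
```

```bash
python3 - <<'E'
from h import *
snapshot("top");t=telemetry.sense();p=pose()[0];print(p,t["finger_gap"],t["force"])
E
```

```text
[ 4.48211094e-01  1.73953509e-01 -1.08727618e-02  8.84273633e+01] 0.20301603981600752 [ 0.05014147  0.51033447 -0.80578394]
```

Two small steps further down, watching for contact.

Call:
move_arm --commands "0 0 0.5 0 0 0 -1;0 0 1 0 0 0 -1;0 0 1.5 0 0 0 -1;0 0 2 0 0 0 -1;0 0 2 0 0 0 -1"

```text
t: 25.58
tcp_pos: [0.4484, 0.1739, -0.0124]
tool_rot: [0.717, 0.697, 0.0, 0.0]
force: [0.7, -0.5, -0.0]
finger_gap: 0.201
gripper_force: 82.4
```

Call:
move_arm --commands "0 0 0.5 0 0 0 -1;0 0 1 0 0 0 -1;0 0 1 0 0 0 -1;0 0 1.5 0 0 0 -1;0 0 1.5 0 0 0 -1"

```text
t: 26.2
tcp_pos: [0.4484, 0.1739, -0.0135]
tool_rot: [0.717, 0.697, 0.0, 0.0]
force: [-0.2, -0.2, 3.8]
finger_gap: 0.205
gripper_force: 83.0
```

Call:
move_arm --commands "0 0 0 0 0 0 -0.6;0 0 0 0 0 0 -0.3;0 0 0 0 0 0 -0.3;0 0 0 0 0 0 -0.3;0 0 -10 0 0 0 -0.3"

```text
t: 26.82
tcp_pos: [0.4478, 0.1738, -0.0042]
tool_rot: [0.717, 0.697, -0.001, -0.001]
force: [-0.3, 0.0, 0.2]
finger_gap: 0.351
gripper_force: 0.0
```

Call:
move_arm --commands "0 0 -30 0 0 0 -0.2;0 0 -70 0 0 0 0;0 0 -120 0 0 0 0.5;0 0 -170 0 0 0 1;0 0 -200 0 0 0 1"

```text
t: 27.45
tcp_pos: [0.4491, 0.1741, 0.1994]
tool_rot: [0.717, 0.697, 0.002, 0.001]
force: [0.3, -0.5, -0.1]
finger_gap: 0.997
gripper_force: 0.0
```

```bash
python3 - <<'E'
from h import *
for _ in range(3): T=snapshot("top")
W=snapshot("wrist");p=pose()[0];print(p)
m=mask(W,*COL["yellow"],(200,360,100,400));print(tool(W,"yellow",(200,360,60,330),.028))
# brush, seen in top
print("brush top",tool(T,"blue",[400,540,225,300]),"green",tool(T,"green",[x*.7 for x in(140,230,270,330)]))
plan(p,(.43,-.44,.2,-81.1))
cv2.imwrite("pics/w10.png",W["image"][...,::-1])
E
```

```text
[ 0.44811525  0.17393592  0.19664673 88.4238435 ]
(array([0.4471, 0.1644]), 88.3, array([79.9, 42.8]), [275, 194], 3456)Traceback (most recent call last):
  File "<stdin>", line 6, in <module>
  File "h.py", line 31, in tool
    m=mask(s,*COL[col],box);c,ax,r,n=axis(s,m,z);(w,h),a=r[1],r[2]
  File "h.py", line 12, in mask
    n,l,st,_=cv2.connectedComponentsWithStats(o);i=1+st[1:,4].argmax();return l==i
                                                     ~~~~~~~~~~~~~~~^^
ValueError: attempt to get argmax of an empty sequence
```

```bash
python3 - <<'E'
from h import *
T=snapshot("top");W=snapshot("wrist")
print(tool(T,"blue",[400,540,225,300]))
try: print("green",tool(T,"green",[90,170,180,240]))
except Exception as e: print(e)
plan(pose()[0],(.43,-.44,.2,-81.1))
cv2.imwrite("pics/w10.png",W["image"][...,::-1])
E
```

```text
(array([ 0.3947, -0.6009]), 101.3, array([106., 146.]), [505, 271], 986)
attempt to get argmax of an empty sequence
[-1.535e+02 -1.000e-01 -1.200e+00] rz 42.4
[-113.4  103.4   -1.2] rz 42.4
[-14.1 152.9  -1.2] rz 42.4
[ 92.6 122.4  -1.2] rz 42.4
```

Call:
move_arm --commands "-30 0 0 0 0 8 1;-60 0 0 0 0 17 1;-92 0 0 0 0 25 1;-123 0 0 0 0 34 1;-153.5 0 -1 0 0 42.4 1"

```text
t: 28.38
tcp_pos: [0.4429, 0.0197, 0.1955]
tool_rot: [0.921, 0.389, -0.002, -0.001]
force: [-0.1, 0.4, -0.5]
finger_gap: 0.999
gripper_force: 0.0
```

Call:
move_arm --commands "-23 21 0 0 0 8 1;-46 42 0 0 0 17 1;-68 62 0 0 0 25 1;-90 83 0 0 0 34 1;-113 103 -1 0 0 42.4 1"

```text
t: 29.0
tcp_pos: [0.4387, -0.1328, 0.1964]
tool_rot: [1.0, 0.029, -0.002, -0.001]
force: [0.5, 0.1, 0.1]
finger_gap: 1.001
gripper_force: 0.0
```

Call:
move_arm --commands "-3 31 0 0 0 8 1;-6 62 0 0 0 17 1;-9 92 0 0 0 25 1;-12 123 0 0 0 34 1;-14 153 -1 0 0 42.4 1"

```text
t: 29.62
tcp_pos: [0.4344, -0.2861, 0.1971]
tool_rot: [0.942, -0.334, -0.002, -0.001]
force: [-0.3, -0.7, -0.9]
finger_gap: 1.0
gripper_force: 0.0
```

Call:
move_arm --commands "19 25 0 0 0 8 1;38 50 0 0 0 17 1;56 75 0 0 0 25 1;75 100 0 0 0 34 1;92.6 122.4 -1 0 0 42.4 1"

```text
t: 30.25
tcp_pos: [0.4301, -0.4394, 0.1976]
tool_rot: [0.758, -0.653, -0.002, -0.001]
force: [-0.4, -1.7, 0.2]
finger_gap: 0.999
gripper_force: 0.0
```

```bash
python3 - <<'E'
from h import *
for _ in range(3): T=snapshot("top")
W=snapshot("wrist");pickle.dump((T,W),open("p2.pkl","wb"));p=pose()[0];print(p,np.degrees(telemetry.sense()["q"]).round())
m=cv2.inRange(cv2.cvtColor(W["image"],cv2.COLOR_RGB2HSV),*COL["blue"]);n,l,st,ce=cv2.connectedComponentsWithStats(m)
for i in range(1,n):
    if st[i,4]>300:print(st[i],ce[i].round(),np.round(axis(W,l==i,.022)[2],1) if 0 else axis(W,l==i,.022)[2])
cv2.imwrite("pics/w11.png",W["image"][...,::-1])
print("green top",tool(T,"green",[90,170,180,240]))
E
```

```text
[  0.43020322  -0.4382293    0.19813151 -81.12173861] [-56.  29.  83.   0.  67. 115.]
[  285     0   241    91 14105] [411.  51.] ((339.56170654296875, -576.7996826171875), (206.33189392089844, 72.55514526367188), 9.112656593322754)
[305 110  22  50 749] [317. 129.] ((401.4302978515625, -490.1507263183594), (19.14524269104004, 44.304534912109375), 6.058256149291992)
[   0  306   92   44 2393] [ 37. 326.] ((651.9088745117188, -241.73838806152344), (97.7006607055664, 51.21193313598633), 1.2083297967910767)
[ 145  321  111   81 6110] [200. 358.] ((484.12481689453125, -225.01637268066406), (119.24671936035156, 103.79354858398438), 3.3564047813415527)
green top (array([0.5426, 0.423 ]), 73.4, array([76.7, 17.9]), [118, 206], 199)
```

```bash
python3 - <<'E'
from h import *
_,W=pickle.load(open("p2.pkl","rb"))
COL["blue"]=((95,90,15),(130,255,255))
b=tool(W,"blue",(285,350,92,230));print(b)
a=b[1]-180;d=-np.array([np.cos(np.radians(a)),np.sin(np.radians(a))])  # toward head
g=b[0]+.005*d;print(g,a);plan(pose()[0],(*g,.06,a),(*g,-.018,a))
E
```

```text
(array([ 0.3993, -0.4762]), 98.1, array([19.8, 72.7]), [315, 148], 1618)
[ 0.39859549 -0.47124988] -81.9
[ 27.7  36.3 138.1] rz 0.8
[ 0. -0. 78.] rz -0.0
```

Call:
move_arm --commands "9 12 40 0 0 0.8 0.4;18 24 80 0 0 0.8 0.2;27.7 36 110 0 0 0.8 0;27.7 36.3 130 0 0 0.8 0;27.7 36.3 138 0 0 0.8 0"

```text
t: 31.08
tcp_pos: [0.3987, -0.4696, 0.0602]
tool_rot: [0.755, -0.655, -0.002, -0.001]
force: [0.0, 1.0, 0.3]
finger_gap: 0.503
gripper_force: 0.0
```

```bash
python3 - <<'E'
from h import *
for _ in range(3): snapshot("top")
p=pose()[0];print(p);plan(p,(.3986,-.4712,-.018,-81.9))
E
```

```text
[ 3.99668033e-01 -4.71326941e-01  6.21141674e-02 -8.18947437e+01]
[-0.3  1.  80.1] rz 0.0
```

Call:
move_arm --commands "0 1 25 0 0 0 0;0 1 50 0 0 0 0;0 1 67 0 0 0 0;0 1 76 0 0 0 0;0 1 80 0 0 0 0"

```text
t: 31.85
tcp_pos: [0.3986, -0.4726, -0.0178]
tool_rot: [0.755, -0.656, 0.0, 0.0]
force: [0.8, 0.1, 0.6]
finger_gap: 0.5
gripper_force: 0.0
```

Call:
move_arm --commands "0 0 0 0 0 0 -0.5;0 0 0 0 0 0 -1;0 0 0 0 0 0 -1;0 0 0 0 0 0 -1;0 0 0 0 0 0 -1"

```text
t: 32.48
tcp_pos: [0.3988, -0.473, -0.0171]
tool_rot: [0.755, -0.656, 0.001, 0.0]
force: [-0.8, 1.1, 6.2]
finger_gap: 0.203
gripper_force: 79.4
```

Call:
move_arm --commands "0 0 -10 0 0 0 -1;0 0 -35 0 0 0 -1;0 0 -65 0 0 0 -1;0 0 -100 0 0 0 -1;0 0 -130 0 0 0 -1"

```text
t: 33.1
tcp_pos: [0.3983, -0.4722, 0.1134]
tool_rot: [0.755, -0.656, 0.0, 0.0]
force: [1.0, -0.1, -0.8]
finger_gap: 0.198
gripper_force: 78.7
```

```bash
python3 - <<'E'
from h import *
for _ in range(3): snapshot("top")
t=telemetry.sense();p=pose()[0];print(p,t["finger_gap"],t["force"])
plan(p,(.6495,.213,.11,88.5))
E
```

```text
[  0.39900245  -0.47334268   0.1138221  -81.97479195] 0.1996766485071703 [-1.07597573  0.22855396 -0.18072878]
[-161.2  -86.     1. ] rz -42.6
[ -60.4 -172.4    1. ] rz -42.6
[  72.3 -167.7    1. ] rz -42.6
[166.8 -74.5   1. ] rz -42.6
```

Call:
move_arm --commands "-25 -14 0 0 0 -8 -1;-60 -32 0 0 0 -17 -1;-95 -50 0 0 0 -25 -1;-128 -68 0 0 0 -34 -1;-161 -86 0 0 0 -42.6 -1"

```text
t: 33.88
tcp_pos: [0.4604, -0.2989, 0.1104]
tool_rot: [0.942, -0.335, -0.002, -0.001]
force: [0.8, 0.6, -0.9]
finger_gap: 0.198
gripper_force: 78.7
```

Call:
move_arm --commands "-12 -34 0 0 0 -8 -1;-24 -69 0 0 0 -17 -1;-36 -104 0 0 0 -25 -1;-48 -138 0 0 0 -34 -1;-60 -172 0 0 0 -42.6 -1"

```text
t: 34.5
tcp_pos: [0.5229, -0.1283, 0.1105]
tool_rot: [1.0, 0.031, -0.002, -0.001]
force: [0.4, 0.1, -0.3]
finger_gap: 0.201
gripper_force: 78.7
```

Call:
move_arm --commands "14 -34 0 0 0 -8 -1;28 -68 0 0 0 -17 -1;43 -102 0 0 0 -25 -1;57 -135 0 0 0 -34 -1;72 -168 0 0 0 -42.6 -1"

```text
t: 35.12
tcp_pos: [0.5851, 0.0431, 0.1102]
tool_rot: [0.92, 0.392, -0.002, -0.001]
force: [-0.3, 0.3, -0.4]
finger_gap: 0.206
gripper_force: 78.7
```

Call:
move_arm --commands "40 -18 0 0 0 -8 -1;80 -36 0 0 0 -17 -1;118 -53 0 0 0 -25 -1;148 -66 0 0 0 -34 -1;167 -74.5 1 0 0 -42.6 -1"

```text
t: 35.75
tcp_pos: [0.6482, 0.2151, 0.1088]
tool_rot: [0.715, 0.7, -0.001, -0.001]
force: [0.6, -0.3, -1.4]
finger_gap: 0.198
gripper_force: 78.7
```

```bash
python3 - <<'E'
from h import *
for _ in range(3): snapshot("top")
W=snapshot("wrist");pickle.dump(W,open("w12.pkl","wb"));cv2.imwrite("pics/w12.png",W["image"][...,::-1])
t=telemetry.sense();p=pose()[0];print(p,t["finger_gap"],t["force"])
for c in("green",): print(c,tool(W,c,(0,560,0,420),.005))
m=cv2.inRange(cv2.cvtColor(W["image"],cv2.COLOR_RGB2HSV),(95,90,15),(130,255,255));n,l,st,ce=cv2.connectedComponentsWithStats(m)
for i in range(1,n):
    if st[i,4]>300:print(st[i],ce[i].round(),axis(W,l==i,.005)[2],axis(W,l==i,.15)[2])
m=cv2.inRange(cv2.cvtColor(W["image"],cv2.COLOR_RGB2HSV),(0,0,180),(180,40,255));n,l,st,ce=cv2.connectedComponentsWithStats(m)
for i in range(1,n):
    if st[i,4]>1500:print("white",st[i],ce[i].round(),axis(W,l==i,.005)[2])
E
```

```text
[ 0.64777095  0.21305395  0.10931871 88.3182541 ] 0.20294428686084653 [ 0.63897291 -0.62083486 -0.1664146 ]
green (array([0.5961, 0.1551]), 88.0, array([72.3, 44.5]), [211, 261], 3012)
[  247   130    64   228 12323] [278. 236.] ((645.7822875976562, 170.03697204589844), (195.72166442871094, 48.203269958496094), 86.44342803955078) ((647.9638671875, 227.5357666015625), (94.7669906616211, 23.339677810668945), 86.44342041015625)
white [ 216  107  123   85 3066] [301. 129.] ((647.9705200195312, 252.71563720703125), (61.46375274658203, 90.01902770996094), 87.43936157226562)
white [  63  240   42   72 1741] [ 81. 279.] ((485.6435546875, 153.81753540039062), (63.6528205871582, 26.111055374145508), 88.49844360351562)
```

View pics/w12.png

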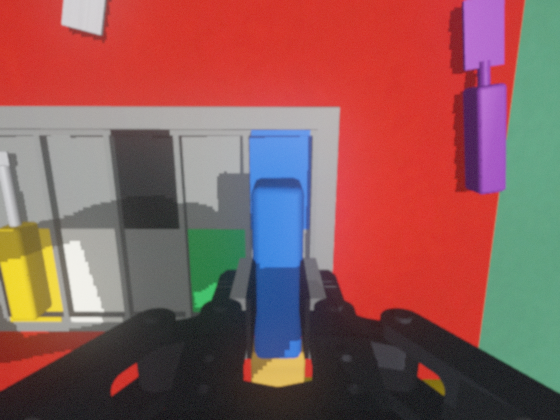

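The brush is held along the blue compartment, with its handle end at (278,182) over the blue half. The screwdriver lies flat in the yellow compartment at lower left.

```bash
python3 - <<'E'
from h import *
W=pickle.load(open("w12.pkl","rb"));p=pose()[0]
print("half line",plane(W,190,229,.005),plane(W,245,229,.005),"div L/R",plane(W,247,150,.014),plane(W,313,150,.014),"floor L/R",plane(W,251,150,.005),plane(W,309,150,.005))
print("handle end",plane(W,278,181,.15),plane(W,278,181,.145),"front",plane(W,278,357,.150),"mid",plane(W,278,270,.15))
E
```

```text
half line [0.57710523 0.19241586] [0.62071441 0.19123075] div L/R [0.62620675 0.25406845] [0.67393873 0.25273212] floor L/R [0.62840977 0.2530771 ] [0.67174341 0.25186391]
handle end [0.64900497 0.25610446] [0.64896798 0.25517119] front [0.64688829 0.18037599] mid [0.6480074  0.22041441]
```

Call:
move_arm --commands "0 1 20 0 0 0 -1;0 1 45 0 0 0 -1;0 1 70 0 0 0 -1;0 1 85 0 0 0 -1;0 1 90 0 0 0 -1"

```text
t: 36.58
tcp_pos: [0.6492, 0.2126, 0.0193]
tool_rot: [0.717, 0.697, -0.001, -0.001]
force: [-0.2, 0.1, -0.3]
finger_gap: 0.201
gripper_force: 78.7
```

Call:
move_arm --commands "0 0 8 0 0 0 -1;0 0 16 0 0 0 -1;0 0 22 0 0 0 -1;0 0 26 0 0 0 -1;0 0 28 0 0 0 -1"

```text
t: 37.2
tcp_pos: [0.6502, 0.2135, -0.0071]
tool_rot: [0.717, 0.697, -0.0, -0.0]
force: [-0.7, -0.7, -0.2]
finger_gap: 0.201
gripper_force: 78.7
```

```bash
python3 - <<'E'
from h import *
for _ in range(3): snapshot("top")
t=telemetry.sense();p=pose()[0];print(p,t["finger_gap"],t["force"])
E
```

```text
[ 6.50329717e-01  2.13518592e-01 -6.82052154e-03  8.84223217e+01] 0.2052486843246583 [-0.55634862 -0.33719404 -1.54270183]
```

Call:
move_arm --commands "0 -0.5 1.5 0 0 0 -1;0 -0.5 3 0 0 0 -1;0 -0.5 4 0 0 0 -1;0 -0.5 4.5 0 0 0 -1;0 -0.5 4.5 0 0 0 -1"

```text
t: 37.98
tcp_pos: [0.6497, 0.2135, -0.0114]
tool_rot: [0.717, 0.697, -0.0, -0.0]
force: [0.0, -0.5, -0.6]
finger_gap: 0.203
gripper_force: 78.7
```

Call:
move_arm --commands "0 0 0.5 0 0 0 -1;0 0 1 0 0 0 -1;0 0 1.3 0 0 0 -1;0 0 1.3 0 0 0 -1;0 0 1.3 0 0 0 -1"

```text
t: 38.6
tcp_pos: [0.6499, 0.2135, -0.012]
tool_rot: [0.717, 0.697, 0.0, 0.0]
force: [-2.3, -0.2, 5.7]
finger_gap: 0.204
gripper_force: 79.4
```

Call:
move_arm --commands "0 0 0 0 0 0 -0.6;0 0 0 0 0 0 -0.3;0 0 0 0 0 0 -0.3;0 0 0 0 0 0 -0.3;0 0 -10 0 0 0 -0.3"

```text
t: 39.22
tcp_pos: [0.6488, 0.2133, -0.0035]
tool_rot: [0.717, 0.697, -0.001, -0.001]
force: [-0.0, 0.2, -0.8]
finger_gap: 0.349
gripper_force: 0.0
```

Call:
move_arm --commands "0 0 -30 0 0 0 -0.2;0 0 -70 0 0 0 0;0 0 -120 0 0 0 0.5;0 0 -170 0 0 0 1;0 0 -200 0 0 0 1"

```text
t: 39.85
tcp_pos: [0.6511, 0.2138, 0.2016]
tool_rot: [0.717, 0.697, 0.002, 0.002]
force: [-0.1, 0.2, -0.3]
finger_gap: 1.0
gripper_force: 0.0
```

```bash
python3 - <<'E'
from h import *
for _ in range(3): T=snapshot("top")
W=snapshot("wrist");pickle.dump(W,open("w13.pkl","wb"));p=pose()[0];print(p)
cur=p.copy()
for k in range(4):
    w=p+(np.array([.555,.41,.2,p[3]+164.8])-p)*(k+1)/4;plan(cur,w);cur=w
E
```

```text
[ 0.6497167   0.21351668  0.19809428 88.4231688 ]
[ 48.5 -25.   -0.5] rz -41.2
[52.9 13.1 -0.5] rz -41.2
[31.2 44.7 -0.5] rz -41.2
[-6.  54.2 -0.5] rz -41.2
```

Call:
move_arm --commands "10 -5 0 0 0 -8 1;20 -10 0 0 0 -16 1;29 -15 0 0 0 -24 1;39 -20 0 0 0 -33 1;48.5 -25 0 0 0 -41.2 1"

```text
t: 40.67
tcp_pos: [0.6244, 0.2626, 0.1947]
tool_rot: [0.423, 0.906, -0.001, -0.002]
force: [0.7, 0.4, 0.7]
finger_gap: 0.999
gripper_force: 0.0
```

Call:
move_arm --commands "10 3 0 0 0 -8 1;21 5 0 0 0 -16 1;31 8 0 0 0 -24 1;42 10 0 0 0 -33 1;53 13 0 0 0 -41.2 1"

```text
t: 41.3
tcp_pos: [0.6006, 0.3115, 0.1947]
tool_rot: [0.078, 0.997, -0.001, -0.002]
force: [0.9, -0.3, -0.0]
finger_gap: 1.0
gripper_force: 0.0
```

Call:
move_arm --commands "6 9 0 0 0 -8 1;12 18 0 0 0 -16 1;18 27 0 0 0 -24 1;25 36 0 0 0 -33 1;31 45 0 0 0 -41.2 1"

```text
t: 41.92
tcp_pos: [0.5772, 0.3608, 0.1947]
tool_rot: [-0.278, 0.961, -0.0, -0.002]
force: [0.7, 0.5, -0.3]
finger_gap: 1.003
gripper_force: 0.0
```

Call:
move_arm --commands "-1 11 0 0 0 -8 1;-2 22 0 0 0 -16 1;-3 33 0 0 0 -24 1;-5 44 0 0 0 -33 1;-6 54 0 0 0 -41.2 1"

```text
t: 42.55
tcp_pos: [0.5538, 0.4097, 0.1947]
tool_rot: [-0.598, 0.801, 0.0, -0.002]
force: [-0.3, 0.2, 0.1]
finger_gap: 1.002
gripper_force: 0.0
```

```bash
python3 - <<'E'
from h import *
for _ in range(3): T=snapshot("top")
W=snapshot("wrist");pickle.dump((T,W),open("p3.pkl","wb"));p=pose()[0];print(p,np.degrees(telemetry.sense()["q"]).round())
cv2.imwrite("pics/w14.png",W["image"][...,::-1])
m=cv2.inRange(cv2.cvtColor(W["image"],cv2.COLOR_RGB2HSV),(50,120,25),(75,255,255));n,l,st,ce=cv2.connectedComponentsWithStats(m)
for i in range(1,n):
    if st[i,4]>150:print(st[i],ce[i].round(),axis(W,l==i,.022)[2])
S=pickle.load(open("scene0.pkl","rb"))
E
```

```text
[   0.5545364     0.40956629    0.19558004 -106.89669611] [  27.   36.   72.   -0.   73. -136.]
[ 432  161   75   87 2746] [469. 205.] ((381.507568359375, 484.0860290527344), (29.079126358032227, 98.74104309082031), 22.183269500732422)
```

```bash
python3 - <<'E'
from h import *
T,W=pickle.load(open("p3.pkl","rb"))
hsv=cv2.cvtColor(W["image"],cv2.COLOR_RGB2HSV)
for s,n in((T,"T"),(W,"W")):
    m=cv2.inRange(cv2.cvtColor(s["image"],cv2.COLOR_RGB2HSV),(45,90,12),(80,255,255));k,l,st,ce=cv2.connectedComponentsWithStats(m)
    print(n,[(st[i].tolist(),ce[i].round().tolist()) for i in range(1,k) if st[i,4]>80])
def pr(s,X):
    c=np.linalg.inv(s["pose"])@np.r_[X,1];return np.array([s["fx"]*c[0]/c[2]+s["cx"],s["fy"]*c[1]/c[2]+s["cy"]])
q=pr(W,[.544,.4255,.022]).round().astype(int);print(q,W["image"][q[1]-20:q[1]+21:10,q[0]-20:q[0]+21:10].tolist())
E
```

```text
T [([44, 53, 516, 202, 25497], [318.0, 107.0]), ([209, 181, 30, 18, 479], [224.0, 190.0]), ([103, 199, 31, 16, 220], [118.0, 206.0]), ([70, 259, 42, 21, 433], [90.0, 269.0]), ([267, 261, 34, 34, 809], [284.0, 278.0]), ([2, 284, 558, 136, 60530], [272.0, 360.0])]
W [([498, 0, 62, 350, 14789], [537.0, 152.0]), ([281, 159, 20, 75, 1436], [291.0, 196.0]), ([427, 159, 80, 89, 2984], [467.0, 203.0]), ([0, 188, 71, 163, 5138], [23.0, 291.0]), ([252, 353, 84, 34, 1601], [288.0, 371.0])]
[291 197] [[[198, 51, 44], [108, 150, 82], [105, 190, 117], [102, 104, 55], [188, 54, 41]], [[195, 54, 39], [123, 147, 81], [106, 190, 117], [105, 108, 57], [190, 61, 45]], [[196, 54, 45], [121, 134, 76], [102, 189, 116], [101, 102, 50], [192, 59, 45]], [[195, 54, 43], [137, 132, 71], [104, 189, 113], [104, 104, 56], [191, 55, 42]], [[195, 55, 42], [139, 125, 66], [103, 189, 115], [107, 106, 58], [192, 55, 39]]]
```

View pics/w14.png

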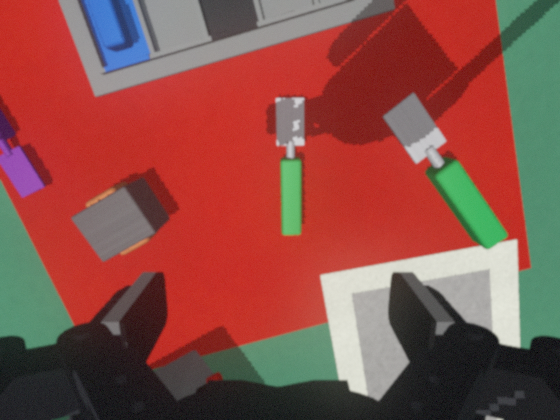

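The small green spatula lies at (291,196) with its blade at (290,120). The bigger look-alike is at (465,203). The brush is visible, seated in the blue compartment.

```bash
python3 - <<'E'
from h import *
T,W=pickle.load(open("p3.pkl","rb"));S=pickle.load(open("scene0.pkl","rb"))
COL["green"]=((45,90,25),(80,255,255))
b=tool(W,"green",(265,320,150,245));print(b)
a=b[1]-180;d=np.array([np.cos(np.radians(a)),np.sin(np.radians(a))]);g=b[0]+.005*d;print(g,a)
plan(pose()[0],(*g,.06,a))
E
```

```text
(array([0.5446, 0.425 ]), 74.0, array([73.2, 18.1]), [291, 196], 1436)
[0.54322181 0.42019369] -106.0
[ -6.9  13.9 135.6] rz -0.9
```

Call:
move_arm --commands "-7 14 40 0 0 -0.9 0.4;-7 14 80 0 0 -0.9 0.2;-7 14 110 0 0 -0.9 0;-7 14 130 0 0 -0.9 0;-7 14 135.6 0 0 -0.9 0"

```text
t: 43.38
tcp_pos: [0.5434, 0.42, 0.0601]
tool_rot: [-0.602, 0.798, 0.0, -0.001]
force: [0.1, 0.2, 0.8]
finger_gap: 0.503
gripper_force: 0.0
```

```bash
python3 - <<'E'
from h import *
for _ in range(3): snapshot("top")
p=pose()[0];print(p);plan(p,(.5432,.4202,-.018,-106))
E
```

```text
[ 5.44751801e-01  4.21047448e-01  6.24722156e-02 -1.05910520e+02]
[ 1.2  1.3 80.5] rz 0.1
```

Call:
move_arm --commands "1 1 25 0 0 0 0;1 1 50 0 0 0 0;1 1 67 0 0 0 0;1 1 76 0 0 0 0;1 1 80 0 0 0 0"

```text
t: 44.15
tcp_pos: [0.5431, 0.4204, -0.0182]
tool_rot: [-0.603, 0.798, -0.0, 0.0]
force: [0.0, -0.5, -0.8]
finger_gap: 0.501
gripper_force: 0.0
```

Call:
move_arm --commands "0 0 0 0 0 0 -0.5;0 0 0 0 0 0 -1;0 0 0 0 0 0 -1;0 0 0 0 0 0 -1;0 0 0 0 0 0 -1"

```text
t: 44.78
tcp_pos: [0.5434, 0.4205, -0.0174]
tool_rot: [-0.603, 0.798, -0.0, 0.001]
force: [-1.0, -0.1, 5.3]
finger_gap: 0.198
gripper_force: 80.2
```

Call:
move_arm --commands "0 0 -10 0 0 0 -1;0 0 -35 0 0 0 -1;0 0 -65 0 0 0 -1;0 0 -100 0 0 0 -1;0 0 -130 0 0 0 -1"

```text
t: 45.4
tcp_pos: [0.5424, 0.42, 0.1128]
tool_rot: [-0.603, 0.798, 0.0, -0.0]
force: [0.8, -0.3, -1.1]
finger_gap: 0.203
gripper_force: 79.4
```

```bash
python3 - <<'E'
from h import *
for _ in range(3): snapshot("top")
t=telemetry.sense();p=pose()[0];print(p,t["finger_gap"],t["force"]);cur=p.copy()
e=np.array([.5985,.170,.11,p[3]-(p[3]+360-88.5)])
for k in range(4):
    w=p+(e-p)*(k+1)/4;plan(cur,w);cur=w
E
```

```text
[   0.54365781    0.42071654    0.11353896 -105.87219226] 0.2057489887998469 [ 0.5756891  -0.05623218 -0.71991665]
[ 56.5 -30.3   0.9] rz 41.4
[ 22.3 -60.1   0.9] rz 41.4
[-23.  -59.9   0.9] rz 41.4
[-56.9 -29.7   0.9] rz 41.4
```

Call:
move_arm --commands "11 -6 0 0 0 8 -1;22 -12 0 0 0 16 -1;34 -18 0 0 0 24 -1;45 -24 0 0 0 33 -1;56.5 -30 1 0 0 41.4 -1"

```text
t: 46.18
tcp_pos: [0.5547, 0.3565, 0.1085]
tool_rot: [-0.279, 0.96, -0.0, -0.002]
force: [0.3, 0.2, -0.3]
finger_gap: 0.2
gripper_force: 79.4
```

Call:
move_arm --commands "4 -12 0 0 0 8 -1;9 -24 0 0 0 16 -1;13 -36 0 0 0 24 -1;18 -48 0 0 0 33 -1;22 -60 1 0 0 41.4 -1"

```text
t: 46.8
tcp_pos: [0.5685, 0.2943, 0.1076]
tool_rot: [0.078, 0.997, -0.001, -0.002]
force: [-0.2, 0.4, -0.8]
finger_gap: 0.196
gripper_force: 79.4
```

Call:
move_arm --commands "-5 -12 0 0 0 8 -1;-9 -24 0 0 0 16 -1;-14 -36 0 0 0 24 -1;-18 -48 0 0 0 33 -1;-23 -60 1 0 0 41.4 -1"

```text
t: 47.42
tcp_pos: [0.5822, 0.2317, 0.1066]
tool_rot: [0.425, 0.905, -0.001, -0.002]
force: [0.5, 0.2, -1.1]
finger_gap: 0.205
gripper_force: 79.4
```

Call:
move_arm --commands "-11 -6 0 0 0 8 -1;-22 -12 0 0 0 16 -1;-34 -18 0 0 0 24 -1;-45 -24 0 0 0 33 -1;-57 -30 1 0 0 41.4 -1"

```text
t: 48.05
tcp_pos: [0.5958, 0.1689, 0.1057]
tool_rot: [0.718, 0.696, -0.002, -0.001]
force: [-0.9, 0.4, -0.7]
finger_gap: 0.201
gripper_force: 79.4
```

```bash
python3 - <<'E'
from h import *
for _ in range(3): snapshot("top")
W=snapshot("wrist");pickle.dump(W,open("w15.pkl","wb"))
t=telemetry.sense();p=pose()[0];print(p,t["finger_gap"],t["force"])
h=cv2.cvtColor(W["image"],cv2.COLOR_RGB2HSV)
g=cv2.inRange(h,(45,90,20),(80,255,255))
# held handle: column scan at centre column 278: green run; per-row colors
print("col278 rows",[(v,W["image"][v,278].tolist()) for v in range(60,380,12)])
w=mask(W,(0,0,180),(180,40,255),(40,240,100,400));print("white patch",axis(W,w,.005)[2])
for v in(240,280,320): r=np.nonzero(g[v,200:360])[0]+200;print(v,r.min(),r.max(),len(r))
E
```

```text
[ 0.5961941   0.16945021  0.1063569  88.62486086] 0.20279053019527693 [ 0.41787166 -1.3022593  -1.34520212]
col278 rows [(60, [215, 216, 218]), (72, [215, 215, 218]), (84, [216, 216, 219]), (96, [214, 214, 217]), (108, [214, 214, 215]), (120, [212, 213, 215]), (132, [211, 211, 214]), (144, [209, 209, 212]), (156, [206, 208, 210]), (168, [201, 202, 205]), (180, [200, 201, 204]), (192, [197, 198, 200]), (204, [189, 191, 192]), (216, [73, 178, 104]), (228, [74, 185, 109]), (240, [72, 184, 105]), (252, [75, 186, 109]), (264, [68, 183, 103]), (276, [43, 118, 63]), (288, [43, 117, 62]), (300, [41, 114, 61]), (312, [40, 115, 61]), (324, [42, 114, 60]), (336, [40, 114, 57]), (348, [42, 114, 59]), (360, [61, 173, 94]), (372, [61, 177, 95])]
white patch ((496.59857177734375, 184.075439453125), (23.99059295654297, 44.913414001464844), 86.74016571044922)
240 251 309 59
280 251 301 50
320 254 300 47
```

```bash
python3 - <<'E'
from h import *
W=pickle.load(open("w15.pkl","rb"));p=pose()[0]
c=W["image"][:,278].astype(int);v=next(v for v in range(195,230) if c[v,1]-c[v,0]>50);f=plane(W,278,v,.146);print(v,f,plane(W,277,300,.146))
# origin = front - 10mm
o=f-.01*np.array([.026,1]);d=np.array([.599,.192])-o;print("shift",d,"target",p[:2]+d)
plan(p,(*(p[:2]+d),.02,88.4))
E
```

```text
208 [0.59686564 0.20039235] [0.59550277 0.16156776]
shift [0.00239436 0.00160765] target [0.59858847 0.17105786]
[ 1.7  2.4 86.4] rz 0.2
```

Call:
move_arm --commands "1.7 2.4 20 0 0 0 -1;1.7 2.4 45 0 0 0 -1;1.7 2.4 68 0 0 0 -1;1.7 2.4 82 0 0 0 -1;1.7 2.4 86.4 0 0 0 -1"

```text
t: 48.88
tcp_pos: [0.5987, 0.1714, 0.0196]
tool_rot: [0.716, 0.698, -0.001, -0.001]
force: [-1.2, 0.0, -0.2]
finger_gap: 0.204
gripper_force: 79.4
```

Call:
move_arm --commands "0 0 8 0 0 0 -1;0 0 16 0 0 0 -1;0 0 22 0 0 0 -1;0 0 26 0 0 0 -1;0 0 28 0 0 0 -1"

```text
t: 49.5
tcp_pos: [0.5997, 0.1711, -0.0069]
tool_rot: [0.716, 0.698, -0.0, -0.0]
force: [-0.4, 0.6, -0.0]
finger_gap: 0.203
gripper_force: 79.4
```

```bash
python3 - <<'E'
from h import *
for _ in range(3): snapshot("top")
t=telemetry.sense();p=pose()[0];print(p,t["finger_gap"],t["force"])
E
```

```text
[ 5.99807714e-01  1.71119218e-01 -6.64874081e-03  8.85217104e+01] 0.20552950316757057 [-0.28737509 -0.43127218 -1.29677606]
```

Call:
move_arm --commands "0 -0.5 1.5 0 0 0 -1;0 -0.5 3 0 0 0 -1;0 -0.5 4 0 0 0 -1;0 -0.5 4.5 0 0 0 -1;0 -0.5 4.5 0 0 0 -1"

```text
t: 50.28
tcp_pos: [0.5992, 0.1711, -0.0112]
tool_rot: [0.716, 0.698, -0.0, -0.0]
force: [0.1, 0.8, -1.0]
finger_gap: 0.198
gripper_force: 79.4
```

Call:
move_arm --commands "0 0 0.5 0 0 0 -1;0 0 1 0 0 0 -1;0 0 1.5 0 0 0 -1;0 0 1.5 0 0 0 -1;0 0 1.5 0 0 0 -1"

```text
t: 50.9
tcp_pos: [0.5993, 0.1711, -0.0124]
tool_rot: [0.716, 0.698, 0.0, 0.0]
force: [-0.5, 0.5, 3.9]
finger_gap: 0.198
gripper_force: 79.9
```

Call:
move_arm --commands "0 0 0 0 0 0 -0.6;0 0 0 0 0 0 -0.3;0 0 0 0 0 0 -0.3;0 0 0 0 0 0 -0.3;0 0 -10 0 0 0 -0.3"

```text
t: 51.52
tcp_pos: [0.5984, 0.171, -0.0033]
tool_rot: [0.716, 0.698, -0.001, -0.001]
force: [0.1, -0.3, -0.4]
finger_gap: 0.351
gripper_force: 0.0
```

Call:
move_arm --commands "0 0 -30 0 0 0 -0.2;0 0 -70 0 0 0 0;0 0 -120 0 0 0 0.5;0 0 -170 0 0 0 1;0 0 -210 0 0 0 1"

```text
t: 52.15
tcp_pos: [0.5997, 0.1712, 0.2105]
tool_rot: [0.716, 0.698, 0.001, 0.001]
force: [1.5, 0.2, 0.8]
finger_gap: 1.001
gripper_force: 0.0
```

```bash
python3 - <<'E'
from h import *
for _ in range(3): T=snapshot("top")
W=snapshot("wrist");pickle.dump((T,W),open("p4.pkl","wb"));p=pose()[0];print(p);cur=p.copy()
e=np.array([.545,-.19,.20,p[3]+94.5])
for k in range(2):
    w=p+(e-p)*(k+1)/2;plan(cur,w);cur=w
E
```

```text
[ 0.59947547  0.17119045  0.20873555 88.52475502]
[-181.2  -22.6    4.4] rz -47.2
[-106.4 -148.4    4.4] rz -47.2
```

Call:
move_arm --commands "-36 -5 0 0 0 -9 1;-72 -9 1 0 0 -18 1;-108 -14 2 0 0 -28 1;-145 -18 3 0 0 -38 1;-181 -23 4 0 0 -47.2 1"

```text
t: 52.98
tcp_pos: [0.5699, -0.0101, 0.2014]
tool_rot: [0.374, 0.927, -0.0, -0.002]
force: [-0.5, -0.6, -0.1]
finger_gap: 0.998
gripper_force: 0.0
```

Call:
move_arm --commands "-21 -30 0 0 0 -9 1;-42 -60 1 0 0 -18 1;-64 -89 2 0 0 -28 1;-85 -119 3 0 0 -38 1;-106 -148 4 0 0 -47.2 1"

```text
t: 53.6
tcp_pos: [0.5425, -0.1896, 0.1973]
tool_rot: [-0.028, 1.0, 0.001, -0.002]
force: [0.9, 0.6, -0.5]
finger_gap: 0.999
gripper_force: 0.0
```

```bash
python3 - <<'E'
from h import *
for _ in range(3): T=snapshot("top")
W=snapshot("wrist");pickle.dump((T,W),open("p5.pkl","wb"));p=pose()[0];print(p,np.degrees(telemetry.sense()["q"]).round())
m=mask(W,(95,100,20),(130,255,255),(60,500,0,420));m=cv2.morphologyEx(m.astype(np.uint8),cv2.MORPH_CLOSE,np.ones((9,9)));print("cover",axis(W,m,.044)[2],np.array(np.nonzero(m)).min(1),np.array(np.nonzero(m)).max(1))
for vv in(150,165):
    pass
k=mask(W,(0,0,0),(180,140,85),(230,330,100,260));print("knob",axis(W,k,.078)[2],cen(k),k.sum())
# tray contents from the top view: handles and heads
for c,b in(("yellow",(195,250,225,260)),("blue",(170,215,155,185)),("green",(195,250,175,205))): print(c,tool(T,c,b,.02))
cv2.imwrite("pics/p5w.png",W["image"][...,::-1])
E
```

```text
[   0.54293472   -0.18894992    0.19770204 -177.248255  ] [ -30.   26.   89.    0.   65. -123.]
cover ((559.670654296875, -194.0692901611328), (272.3535461425781, 175.0359649658203), 2.8423073291778564) [ 46 167] [337 376]
knob ((530.952392578125, -197.28033447265625), (3.0484938621520996, 13.818196296691895), 6.529304504394531) (np.float64(269.975), np.float64(183.2)) 40
yellow (array([0.4461, 0.1623]), 88.3, array([86.6, 43.9]), [218, 247], 535)
blue (array([0.646 , 0.2232]), 88.3, array([85.8, 43.1]), [197, 170], 498)
green (array([0.5949, 0.1587]), 88.9, array([85.6, 41.5]), [222, 190], 473)
```

```bash
python3 - <<'E'
from h import *
T,W=pickle.load(open("p4.pkl","rb"))
def pr(s,X):
    c=np.linalg.inv(s["pose"])@np.r_[X,1];return np.array([s["fx"]*c[0]/c[2]+s["cx"],s["fy"]*c[1]/c[2]+s["cy"]])
for y in np.arange(.115,.275,.01):
    q=pr(W,[.599+.026*(y-.192),y,.029]).round().astype(int);print(round(y,3),q,[W["image"][q[1],q[0]+k].tolist() for k in(-24,0,24)])
p=pose()[0];plan(p,(.5578,-.1939,.075,-177.2))
E
```

```text
0.115 [274 237] [[144, 142, 139], [144, 143, 140], [144, 142, 140]]
0.125 [274 227] [[91, 90, 85], [79, 108, 78], [136, 135, 130]]
0.135 [274 218] [[85, 88, 79], [65, 116, 68], [144, 146, 142]]
0.145 [274 208] [[86, 93, 87], [71, 156, 91], [148, 148, 145]]
0.155 [274 198] [[132, 144, 133], [80, 179, 106], [147, 149, 145]]
0.165 [274 188] [[135, 146, 136], [77, 180, 107], [150, 153, 150]]
0.175 [274 178] [[134, 150, 136], [81, 181, 110], [146, 150, 147]]
0.185 [274 168] [[127, 146, 129], [81, 182, 111], [151, 153, 152]]
0.195 [274 158] [[128, 146, 132], [87, 183, 116], [150, 155, 153]]
0.205 [274 147] [[139, 143, 140], [188, 190, 192], [151, 154, 153]]
0.215 [274 136] [[139, 140, 140], [189, 191, 193], [149, 152, 153]]
0.225 [274 126] [[141, 142, 141], [201, 201, 203], [150, 152, 154]]
0.235 [274 115] [[137, 141, 139], [202, 203, 206], [150, 153, 155]]
0.245 [274 103] [[138, 140, 138], [203, 203, 206], [147, 149, 151]]
0.255 [274  92] [[143, 143, 142], [202, 202, 205], [147, 148, 149]]
0.265 [274  80] [[150, 147, 147], [154, 153, 152], [160, 160, 159]]
0.275 [274  69] [[158, 155, 154], [160, 157, 156], [161, 158, 159]]
[-14.6  -5.7 122.7] rz -0.0
```

The spatula is seated as wanted: handle at y .127–.202, blade to .257. I now fetch the cover.

Call:
move_arm --commands "-14.6 -5.7 30 0 0 0 0.5;-14.6 -5.7 60 0 0 0 0.2;-14.6 -5.7 90 0 0 0 0;-14.6 -5.7 112 0 0 0 0;-14.6 -5.7 122.7 0 0 0 0"

```text
t: 54.42
tcp_pos: [0.5579, -0.192, 0.0747]
tool_rot: [-0.026, 1.0, 0.001, -0.002]
force: [0.6, -0.4, 0.5]
finger_gap: 0.503
gripper_force: 0.0
```

```bash
python3 - <<'E'
from h import *
for _ in range(3): snapshot("top")
p=pose()[0];print(p);plan(p,(.5578,-.1939,.0285,-177.2))
E
```

```text
[ 5.58876169e-01 -1.93272828e-01  7.63099322e-02 -1.77053355e+02]
[ 1.1 -0.6 47.8] rz 0.1
```

Call:
move_arm --commands "1 -0.6 12 0 0 0 0;1 -0.6 25 0 0 0 0;1 -0.6 36 0 0 0 0;1 -0.6 44 0 0 0 0;1 -0.6 48 0 0 0 0"

```text
t: 55.2
tcp_pos: [0.5578, -0.1947, 0.0278]
tool_rot: [-0.025, 1.0, 0.0, -0.0]
force: [1.2, 0.2, -0.1]
finger_gap: 0.499
gripper_force: 0.0
```

Call:
move_arm --commands "0 0 0 0 0 0 -0.5;0 0 0 0 0 0 -1;0 0 0 0 0 0 -1;0 0 0 0 0 0 -1;0 0 0 0 0 0 -1"

```text
t: 55.82
tcp_pos: [0.5582, -0.1948, 0.0289]
tool_rot: [-0.026, 1.0, -0.0, 0.0]
force: [-1.6, 1.2, 1.2]
finger_gap: 0.209
gripper_force: 80.3
```

Call:
move_arm --commands "0 0 -12 0 0 0 -1;0 0 -32 0 0 0 -1;0 0 -55 0 0 0 -1;0 0 -80 0 0 0 -1;0 0 -95 0 0 0 -1"

```text
t: 56.45
tcp_pos: [0.5583, -0.1949, 0.125]
tool_rot: [-0.026, 1.0, -0.0, 0.001]
force: [-0.2, -1.1, -4.4]
finger_gap: 0.209
gripper_force: 79.8
```

```bash
python3 - <<'E'
from h import *
for _ in range(3): snapshot("top")
t=telemetry.sense();p=pose()[0];print(p,t["finger_gap"],t["force"],t["ft_torque"]);plan(p,(.546,.196,.12,178.7))
E
```

```text
[ 5.58299058e-01 -1.94903285e-01  1.24207491e-01 -1.77075653e+02] 0.20908931802459926 [ 0.54453321 -0.79234083 -4.87841413] [ 0.02541499  0.02689536 -0.02202619]
[ -3.8 195.5   2.1] rz 2.1
[  3.4 195.5   2.1] rz 2.1
```

Call:
move_arm --commands "-1 25 0 0 0 0.4 -1;-2 65 0 0 0 0.8 -1;-3 110 0 0 0 1.2 -1;-3.5 155 1 0 0 1.7 -1;-4 195.5 2 0 0 2.1 -1"

```text
t: 57.22
tcp_pos: [0.5508, 0.0024, 0.1203]
tool_rot: [-0.007, 1.0, 0.0, -0.001]
force: [0.2, -0.6, -4.0]
finger_gap: 0.211
gripper_force: 79.8
```

Call:
move_arm --commands "1 45 0 0 0 0.4 -1;2 90 0 0 0 0.8 -1;3 135 0 0 0 1.2 -1;3.4 175 1 0 0 1.7 -1;3.4 195.5 2 0 0 2.1 -1"

```text
t: 57.85
tcp_pos: [0.5444, 0.1982, 0.1181]
tool_rot: [0.01, 1.0, -0.0, -0.001]
force: [0.7, 0.3, -3.3]
finger_gap: 0.209
gripper_force: 79.8
```

```bash
python3 - <<'E'
from h import *
for _ in range(4): snapshot("top")
W=snapshot("wrist");t=telemetry.sense();p=pose()[0];print(p,t["finger_gap"],t["force"],t["ft_torque"]);plan(p,(.5465,.196,.055,178.8))
E
```

```text
[5.45182281e-01 1.95508279e-01 1.18706363e-01 1.78727995e+02] 0.21302128396015088 [-0.83058702 -0.42693698 -3.91337979] [ 0.01330342  0.01191552 -0.00147117]
[-1.3  0.5 63.7] rz -0.1
```

Call:
move_arm --commands "-1.3 0.5 15 0 0 0 -1;-1.3 0.5 32 0 0 0 -1;-1.3 0.5 48 0 0 0 -1;-1.3 0.5 58 0 0 0 -1;-1.3 0.5 64 0 0 0 -1"

```text
t: 58.72
tcp_pos: [0.5469, 0.1964, 0.0546]
tool_rot: [0.011, 1.0, -0.0, -0.001]
force: [-0.3, -0.3, -2.9]
finger_gap: 0.209
gripper_force: 79.8
```

```bash
python3 - <<'E'
from h import *
for _ in range(4): snapshot("top")
t=telemetry.sense();p=pose()[0];print(p,t["finger_gap"],t["force"],t["ft_torque"]);plan(p,(.5465,.196,.0345,178.8))
E
```

```text
[5.47508917e-01 1.96688017e-01 5.58342646e-02 1.78725509e+02] 0.2100482586639105 [ 0.3448579   0.64565253 -2.96477483] [-0.02805164  0.01631085 -0.01158522]
[ 1.  -0.7 21.3] rz -0.1
```

Call:
move_arm --commands "1 -0.7 5 0 0 0 -1;1 -0.7 10 0 0 0 -1;1 -0.7 15 0 0 0 -1;1 -0.7 18 0 0 0 -1;1 -0.7 20 0 0 0 -1"

```text
t: 59.55
tcp_pos: [0.5461, 0.1959, 0.0353]
tool_rot: [0.011, 1.0, -0.0, -0.0]
force: [-0.7, 0.7, -4.2]
finger_gap: 0.209
gripper_force: 79.8
```

Call:
move_arm --commands "0 0 0.5 0 0 0 -1;0 0 1 0 0 0 -1;0 0 1.5 0 0 0 -1;0 0 2 0 0 0 -1;0 0 2 0 0 0 -1"

```text
t: 60.18
tcp_pos: [0.5463, 0.1959, 0.0339]
tool_rot: [0.011, 1.0, 0.0, 0.0]
force: [-0.6, 0.3, -1.1]
finger_gap: 0.212
gripper_force: 80.1
```

Call:
move_arm --commands "0 0 0.5 0 0 0 -1;0 0 0.8 0 0 0 -1;0 0 0.8 0 0 0 -1;0 0 0.8 0 0 0 -1;0 0 0.8 0 0 0 -1"

```text
t: 60.8
tcp_pos: [0.5463, 0.1959, 0.0338]
tool_rot: [0.011, 1.0, 0.0, 0.0]
force: [-2.6, -0.4, 5.7]
finger_gap: 0.209
gripper_force: 81.0
```

Call:
move_arm --commands "0 0 0 0 0 0 -0.6;0 0 0 0 0 0 -0.2;0 0 0 0 0 0 0.1;0 0 0 0 0 0 0.1;0 0 0 0 0 0 0.1"

```text
t: 61.42
tcp_pos: [0.5462, 0.1959, 0.0327]
tool_rot: [0.011, 1.0, 0.0, -0.0]
force: [-0.7, -0.2, 0.3]
finger_gap: 0.55
gripper_force: 0.0
```

Call:
move_arm --commands "0 0 -20 0 0 0 0.2;0 0 -60 0 0 0 0.5;0 0 -110 0 0 0 1;0 0 -170 0 0 0 1;0 0 -220 0 0 0 1"

```text
t: 62.05
tcp_pos: [0.5464, 0.1959, 0.2552]
tool_rot: [0.011, 1.0, 0.0, 0.001]
force: [1.4, 0.1, -1.4]
finger_gap: 1.0
gripper_force: 0.0
```

Call:
move_arm --commands "0 0 -20 0 0 0 1;0 0 -50 0 0 0 1;0 0 -80 0 0 0 1;0 0 -100 0 0 0 1;0 0 -100 0 0 0 1"

```text
t: 62.68
tcp_pos: [0.547, 0.1961, 0.3544]
tool_rot: [0.011, 1.0, 0.0, 0.002]
force: [-0.1, 0.0, -0.6]
finger_gap: 0.995
gripper_force: 0.0
```

```bash
python3 - <<'E'
from h import *
for _ in range(4): T=snapshot("top")
W=snapshot("wrist");S=snapshot("scene");S0,W1=pickle.load(open("scene0.pkl","rb")),pickle.load(open("w1.pkl","rb"));print(pose()[0])
for n,w in(("before",W1),("now",W)):
    m=mask(w,(95,100,20),(130,255,255),[x*.7 for x in(280,540,40,410)]);m=cv2.morphologyEx(m.astype(np.uint8),cv2.MORPH_CLOSE,np.ones((9,9)));print(n,axis(w,m,.049)[2])
# scene view: is the cover's front outline the same as at the start?
box=(270,410,230,320)
for n,s in(("before",S0),("now",S)):
    m=mask(s,(95,90,15),(130,255,255),box);v,u=np.nonzero(m);print(n,m.sum(),[ (int(u[i]),int(v[i])) for i in(v.argmax(),u.argmin(),u.argmax())])
d=np.abs(S["image"].astype(int)-S0["image"]).sum(2)[230:320,270:410]>90;print("changed px",d.sum())
E
```

```text
[  0.54555353   0.19578569   0.35146476 178.71911095]
before ((548.362060546875, 196.39962768554688), (171.0986328125, 271.4548034667969), 88.75906372070312)
now ((547.8876342773438, 195.31558227539062), (170.6896514892578, 270.47772216796875), 88.68647766113281)
before 5687 [(343, 314), (284, 268), (398, 230)]
now 5657 [(343, 314), (283, 268), (398, 230)]
changed px 198
```

The cover sits within about 1 mm of where it started, at the same height and outline in both views.

```bash
python3 -c "
from station import ticket
print(ticket.sign_off())"
```

```text
the job is handed in; nothing more can be done
None
```

The job is handed in: the screwdriver, brush and spatula lie in their compartments with handles at the marked ends, and the cover is back down over the tray, after 63 s of the 210 s; sign-off returned no verdict.

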